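# Load the ratchet-clamped dip-pot warming dock

## Robot

A 6-joint arm with a two-finger parallel gripper is mounted at the origin on the work surface. World frame = base frame: x ahead of the robot, y to its left, z up, the work surface at z = 0. Lengths are in m, angles in rad, forces in N, time in s.
With the tool pointing down it reaches from about 0.35 to 0.85 m from the base axis. Payload 8.1 kg.
Tool frame: the origin (TCP) lies between the finger pads; the fingertips stand 8 mm ahead of it and the grasp point (between the pads) lies 11 mm behind it (robot.tip_reach is the y of the fingertips in the tool frame, in m); y points along the fingers, z is the direction in which the jaws open and shut, and the axes are right-handed (so a half turn about y gives the same grasp; the last joint's range is limited). The gripper opens to 93 mm and grips with 3 to 60 N. Pads are 15 mm wide; open, the fingers measure 128 mm over their backs; the gripper's body (75 mm by 188 mm) begins 65 mm behind the grasp point.
Start: joints at [1.03, 0.13, 1.488, -0, 1.523, -0.085], TCP at [0.264, 0.539, 0.227] pointing down, gripper open.
Joint ranges: [-2.96, 2.96], [-0.89, 2.26], [0.02, 2.5], [-1.34, 4.48], [0, 2.73], [-2.66, 2.66]. Speed limits (rad/s): [2.39, 2.39, 2.79, 3.14, 3.14, 3.14].

## Interface

Orientations are given as a rotation vector (axis times angle).
In Python, from plant import robot gives the robot as it stands.
- The arm moves only by the tool carry_out, never from a script. Its argument "increments" is a list of rows, each an object with "linear": the shift along the tool's x, y, z in m, a list of three; "yaw": the turn about the tool's y in rad. A call has 1 to 5 rows; each row is the pose to reach, as a shift and turn from the pose measured when the call began, along the tool's axes at that moment; what a row does not reach only later rows make up. A row lasts 1/8 s, in which the tool goes at most 62.5 mm and 10.7 degrees, less where a joint would pass 70% of its speed; a pose out of reach is approached as far as the arm can. A call with a gripper value outside its range is refused whole. "gripper" is the opening, from 0 (shut) to 1 (fully open), set as the call begins (left out, the last holds). The fingers move at their own pace and stop on an object; "newtons" is the grip in N (left out, the last holds). Time passes only in rows, so rows that repeat a pose let the fingers close. It gives the time, the measured TCP pose, the force and the opening at its end, in the units of the state.
- robot.read_state(): the state, without advancing time (a new reading comes with each control period).
- robot.read_camera(name): name is "scene" or "top" or "wrist"; returns the picture (420x560x3 uint8, blue, green, red); there is no depth.
- robot.camera_params(name): a dict with "fov_y" (degrees; the focal length in pixels is half the picture's height over the tangent of half this angle, whatever the lens; pixels are square), "cx", "cy" (the principal point, pixels), "k1" (the pictures are not rectified: a ray, as slopes to the right and down, at radius r is drawn at 1 + k1 r^2 times it, then the intrinsics apply), "R" (3x3) and "t" (3): a world point X has camera coordinates R X + t. Camera axes: x right, y down, z forward; pixel columns grow to the right and rows downward; lengths in m; the calibration is good to about 2 mm. A picture is of the moment at which its call begins: read the wrist's pose just before it. camera_params takes no time and is no camera call; for the wrist camera it gives the pose at the moment of the call.
- robot.close_job(): hands the job in, once; it reports no verdict.
The state is a dict: "t": time; "q": joint angles; "dq": joint speeds; "joint_torque": joint torques, N m; "tool_pos": TCP position; "orientation": TCP orientation; "force": force on the tool from outside, world axes, zero at the start; "wrist_torque": the same for the moment, N m; "opening": finger opening in m.
Only numpy, scipy, OpenCV 4.12 (cv2) and the standard library are available. Lean on these libraries where they do the work, as an engineer would, in place of code of your own. Each camera call takes 0.05 s, during which the arm holds its last target.

## Task

Load the warming dock: flip the orange-ball ratchet pawl over to release the clamp bar, draw the bar fully back, and stand every dip pot that is on the bench upright on the pad of its lid's colour. Then flip the pawl back to engaged and push the bar up until it is snug and has all the pots against the dock's back wall. Leave the coloured toggle of each loaded pad on (leaning to the back wall) and the toggles of empty pads off (leaning to the robot), and leave the other things on the bench where they are.

Things in the scene. Friction and masses are not known exactly. Their poses are not given: they have to be found in the camera images.
- dock: Fixed grey tray, x -200..45, y -170..215 mm, 12 thick. Origin on the bench under the middle of the pad row; +x to the back wall (inner face x 30, top 52 high), +y to the ratchet rail. Round pads (66 mm, coloured rim) on the tray at x 0, y -111 red, -37 yellow, 37 green, 111 blue. Black switch bank in front: x -195..-135, y -137..-7, top 32 high. (mm; heights from the bench)
- bar (a joint): Clamp bar along dock y -155..160 mm, 12 mm thick, 16 to 50 mm high; m: 0 = fully back (to the robot), grows towards the back wall, stop 0.093. Clamping face at dock x = -0.095 + joint; meets pots against the wall at 0.066. About 4 N friction, stays where left. With the pawl engaged it clicks forward over a 10 mm pitch rack but cannot go back (may slip back up to 10 mm to a tooth).
- handle (a point): Point on the axis of the clamp bar's upright black round handle (20 mm diameter, 43 to 91 mm above the bench), 11 mm below its top; 34 mm in front of the bar at dock y +85 mm, moves with the bar. Axes parallel to the dock's.
- bar_face (a point): Middle of the bar's clamping face (towards the back wall), 33 mm above the bench; axes parallel to the dock's.
- pawl (a joint): Ratchet pawl on the bar's left end, rad: 0 = engaged (ball lever leans to the robot, dock -x), 1.1 = released (leans to dock +x). Weighted: pushed past upright (about 0.6) it falls to the other side by itself and stays; under 1 N at the ball. When engaged it may rest at up to 0.3 on a tooth.
- pawl_ball (a point): Centre of the 24 mm orange ball on the pawl lever, 55 mm from the lever's pivot, which is 50 mm above the bench at dock y +185 mm, level with the bar's middle in x. Ball about 95 mm above the bench at either end of its swing (31 mm to dock -x of the pivot engaged, 26 mm to +x released), 105 mm when upright.
- pot_red: Loose aluminium dip pot with a red lid, 58 mm diameter, 50 mm tall plus 5 mm lid, with an upright round red knob 20 mm in diameter and 30 mm tall on the lid (top of knob 85 mm above the underside). Origin at the centre of its underside, z up. 200 g. May be absent.
- sw_red (a joint): Red toggle switch of the bank, heats the red pad, rad: 0 = off (leans towards the robot, dock -x), 0.8 = on (leans towards the back wall, +x). Weighted: pushed past upright (0.4) it falls over by itself; well under 1 N.
- sw_red_tip (a point): Upper end of the red toggle, a 7 mm thick stub 24 mm long hinged in the bank's top (32 mm above the bench), so its end is 54 mm above the bench. Toggles stand side by side 28 mm apart, red, yellow, green, blue from dock -y to +y, pivots at dock x -165 mm; this one at dock y -114 mm. Its z axis is vertical when off.
- pot_yellow: Loose aluminium dip pot with a yellow lid, 58 mm diameter, 50 mm tall plus 5 mm lid, with an upright round yellow knob 20 mm in diameter and 30 mm tall on the lid (top of knob 85 mm above the underside). Origin at the centre of its underside, z up. 200 g. May be absent.
- sw_yellow (a joint): Yellow toggle switch of the bank, heats the yellow pad, rad: 0 = off (leans towards the robot, dock -x), 0.8 = on (leans towards the back wall, +x). Weighted: pushed past upright (0.4) it falls over by itself; well under 1 N.
- sw_yellow_tip (a point): Upper end of the yellow toggle, a 7 mm thick stub 24 mm long hinged in the bank's top (32 mm above the bench), so its end is 54 mm above the bench. Toggles stand side by side 28 mm apart, red, yellow, green, blue from dock -y to +y, pivots at dock x -165 mm; this one at dock y -86 mm. Its z axis is vertical when off.
- pot_green: Loose aluminium dip pot with a green lid, 58 mm diameter, 50 mm tall plus 5 mm lid, with an upright round green knob 20 mm in diameter and 30 mm tall on the lid (top of knob 85 mm above the underside). Origin at the centre of its underside, z up. 200 g. May be absent.
- sw_green (a joint): Green toggle switch of the bank, heats the green pad, rad: 0 = off (leans towards the robot, dock -x), 0.8 = on (leans towards the back wall, +x). Weighted: pushed past upright (0.4) it falls over by itself; well under 1 N.
- sw_green_tip (a point): Upper end of the green toggle, a 7 mm thick stub 24 mm long hinged in the bank's top (32 mm above the bench), so its end is 54 mm above the bench. Toggles stand side by side 28 mm apart, red, yellow, green, blue from dock -y to +y, pivots at dock x -165 mm; this one at dock y -58 mm. Its z axis is vertical when off.
- pot_blue: Loose aluminium dip pot with a blue lid, 58 mm diameter, 50 mm tall plus 5 mm lid, with an upright round blue knob 20 mm in diameter and 30 mm tall on the lid (top of knob 85 mm above the underside). Origin at the centre of its underside, z up. 200 g. May be absent.
- sw_blue (a joint): Blue toggle switch of the bank, heats the blue pad, rad: 0 = off (leans towards the robot, dock -x), 0.8 = on (leans towards the back wall, +x). Weighted: pushed past upright (0.4) it falls over by itself; well under 1 N.
- sw_blue_tip (a point): Upper end of the blue toggle, a 7 mm thick stub 24 mm long hinged in the bank's top (32 mm above the bench), so its end is 54 mm above the bench. Toggles stand side by side 28 mm apart, red, yellow, green, blue from dock -y to +y, pivots at dock x -165 mm; this one at dock y -30 mm. Its z axis is vertical when off.
- lunch_tin: Bystander: black insulated lunch tin, 110 x 170 x 75 mm, behind the dock. Origin at its underside.
- bowl: Bystander: red silicone bowl, 120 mm across, 50 mm tall. Origin at its underside.
- cup: Bystander: clear plastic cup with a blue snap lid, 78 mm across, 103 mm tall. Origin at its underside.
- mug: Bystander: white mug, 80 mm across, 90 mm tall. Origin at its underside.
- jar: Bystander: amber jar with a steel cap, 64 mm across, 100 mm tall. Origin at its underside.
- spoon: Bystander: spoon, 160 mm long, lying at the left. Origin at its underside.
Not all that is in view belongs to the job. What is shaped like the pot_yellow but pink is not meant. Leave any pink look-alike of the pot_green alone.

How it is judged:
On the way, in this order (a step that is already met when the one before it is completed fails the run):
1. the pawl is flipped to released (value of joint pawl above 0.9 rad), for 0.2 s.
2. the clamp bar is drawn fully back (value of joint bar below 0.012 m), for 0.2 s.
3. every pot present stands upright on the pad of its colour (x of pot_red in the frame of dock between -0.034 and 0.007 m and y of pot_red in the frame of dock between -0.125 and -0.097 m and z of pot_red in the frame of dock between 0.008 and 0.016 m and angle between each of pot_red, pot_yellow, pot_green, pot_blue's own z axis and vertical below 0.1 rad and x of pot_yellow in the frame of dock between -0.034 and 0.007 m and y of pot_yellow in the frame of dock between -0.051 and -0.023 m and z of pot_yellow in the frame of dock between 0.008 and 0.016 m and x of pot_green in the frame of dock between -0.034 and 0.007 m and y of pot_green in the frame of dock between 0.023 and 0.051 m and z of pot_green in the frame of dock between 0.008 and 0.016 m and x of pot_blue in the frame of dock between -0.034 and 0.007 m and y of pot_blue in the frame of dock between 0.097 and 0.125 m and z of pot_blue in the frame of dock between 0.008 and 0.016 m), for 0.2 s.
4. the pawl is engaged and the bar holds the pots snug (value of joint bar above 0.056 m and value of joint pawl below 0.4 rad and x of each of pot_red, pot_yellow, pot_green, pot_blue in the frame of bar_face below 0.034 m), for 0.2 s.
At the end, for the whole second after the job is handed in: Each pot upright on the pad of its colour, within 14 mm sideways and 6 mm of touching the back wall; bar face within 5 mm of each pot; pawl engaged (< 0.4 rad); toggles of loaded pads on (> 0.6 rad), of empty pads off (< 0.2 rad); all at rest (all of step 4 and x of pot_red in the frame of dock between -0.006 and 0.007 m and y of pot_red in the frame of dock between -0.125 and -0.097 m and z of pot_red in the frame of dock between 0.008 and 0.016 m and angle between each of pot_red, pot_yellow, pot_green, pot_blue's own z axis and vertical below 0.1 rad and linear speed of each of pot_red, pot_yellow, pot_green, pot_blue below 0.02 m/s and angle between the z axis of sw_red_tip and the z axis of pot_red, either way round above 0.6 rad and not (height (world z) of pot_red below -1 m and value of joint sw_red above 0.2 rad) and x of pot_yellow in the frame of dock between -0.006 and 0.007 m and y of pot_yellow in the frame of dock between -0.051 and -0.023 m and z of pot_yellow in the frame of dock between 0.008 and 0.016 m and angle between the z axis of sw_yellow_tip and the z axis of pot_yellow, either way round above 0.6 rad and not (height (world z) of pot_yellow below -1 m and value of joint sw_yellow above 0.2 rad) and x of pot_green in the frame of dock between -0.006 and 0.007 m and y of pot_green in the frame of dock between 0.023 and 0.051 m and z of pot_green in the frame of dock between 0.008 and 0.016 m and angle between the z axis of sw_green_tip and the z axis of pot_green, either way round above 0.6 rad and not (height (world z) of pot_green below -1 m and value of joint sw_green above 0.2 rad) and x of pot_blue in the frame of dock between -0.006 and 0.007 m and y of pot_blue in the frame of dock between 0.097 and 0.125 m and z of pot_blue in the frame of dock between 0.008 and 0.016 m and angle between the z axis of sw_blue_tip and the z axis of pot_blue, either way round above 0.6 rad and not (height (world z) of pot_blue below -1 m and value of joint sw_blue above 0.2 rad)).
It fails at once if another thing on the bench (tin, bowl, cup, mug, jar, spoon) is moved more than 30 mm (distance of any of lunch_tin, bowl, cup, mug, jar, spoon from where it was at the start of the episode above 0.03 m).
Of pot_red, pot_yellow, pot_green, pot_blue only 2 to 4 are there at a start; the rules pass over those that are not, and their reading is None.
At some moment in a run one of pot_red, pot_yellow, pot_green, pot_blue may be knocked a few centimetres aside while the robot is not near it.
Once in a run the grip may slacken for a moment while it holds something.
It also fails if it takes over 210 s, if anything falls off the work surface, if the arm or the gripper's body presses on something with over 40 N, if the wrist force passes 120 N, or if a joint passes its speed limit or range.

## Working session

There is one attempt and no reset: what is moved stays moved. The work goes in short steps, Python scripts to look and compute and a tool call to move; the robot and the scene stay as the last step left them, time stands still between calls to the robot, and variables do not carry over. Pictures are saved under pics/ and viewed, and the job is handed in when it is done.

Besides the shell and the picture viewer there is one more tool, called after "Call:" as name(argument=value, ...) on one line, values as JSON. carry_out: Moves the arm, as the interface text tells. Its arguments: {"type":"object","properties":{"increments":{"type":"array","items":{"type":"object","properties":{"linear":{"type":"array","items":{"type":"number"}},"yaw":{"type":"number"}}}},"gripper":{"type":"number"},"newtons":{"type":"number"}},"required":["increments"]}

```bash
ls -la; mkdir -p pics
python3 - <<'E'
from plant import robot
import cv2
print(robot.read_state())
for n in ("scene","top","wrist"):
    p=robot.camera_params(n); print(n,p)
    cv2.imwrite(f"pics/{n}0.png",robot.read_camera(n))
E
```

```text
total 12
drwxr-xr-x  3 agent agent 4096 Dec  7 07:02 .
drwxr-xr-x 23 root  root  4096 Dec  7 07:02 ..
drwxr-xr-x  2 agent agent 4096 Dec  7 07:02 pics
{'t': 0.0, 'q': array([ 1.02958769e+00,  1.31167078e-01,  1.48927144e+00,  1.27852292e-05,
        1.52298235e+00, -8.53583550e-02]), 'dq': array([ 0.00079784, -0.00035951,  0.00064417, -0.00066104, -0.00030224,
        0.0007472 ]), 'joint_torque': array([ 4.77440146e-03, -5.59823227e+01, -4.91779232e+01,  7.75519735e-02,
        3.52216687e-02, -5.76248203e-05]), 'tool_pos': array([0.26380551, 0.53828383, 0.2255882 ]), 'orientation': array([-1.54281924,  0.35800332, -0.35709255]), 'force': array([-0.03359824, -0.14434535,  0.11083635]), 'wrist_torque': array([-0.04858416, -0.01695319,  0.00975625]), 'opening': 0.09268703251471314}
scene {'fov_y': 54.86602544273726, 'cx': 281.532658475609, 'cy': 209.75578134329575, 'k1': -0.0957179458684499, 'R': array([[ 0.81759414,  0.57574237, -0.00778138],
       [ 0.32559513, -0.4734293 , -0.81844518],
       [-0.4748975 ,  0.6666224 , -0.57453193]]), 't': array([-0.49237465, -0.12860772,  1.41217838])}
top {'fov_y': 46.94050499131674, 'cx': 284.8299904667872, 'cy': 202.0194062698024, 'k1': -0.03698952442729862, 'R': array([[ 0.01188725, -0.99963639,  0.02420309],
       [-0.98699238, -0.01561097, -0.16000733],
       [ 0.16032698, -0.02198621, -0.98681906]]), 't': array([-0.02786909,  0.59375076,  1.42131341])}
wrist {'fov_y': 70.17849072509969, 'cx': 281.41783286438243, 'cy': 214.6465107199043, 'k1': -0.04440376351738597, 'R': array([[ 4.39989317e-01,  8.98002995e-01, -1.47177889e-04],
       [ 8.72069917e-01, -4.27243923e-01,  2.38656009e-01],
       [ 2.14250930e-01, -1.05134444e-01, -9.71104159e-01]]), 't': array([-0.60076575, -0.02789647,  0.38918439])}
```

View pics/scene0.png

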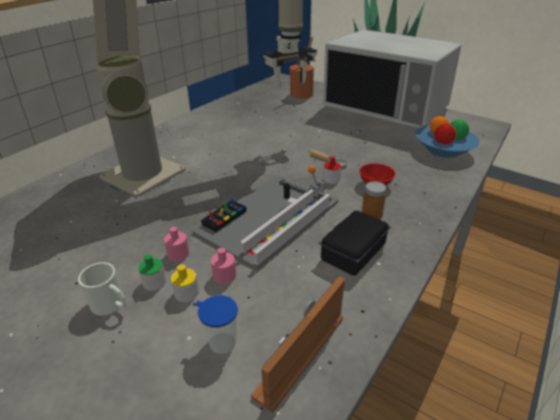

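View pics/top0.png

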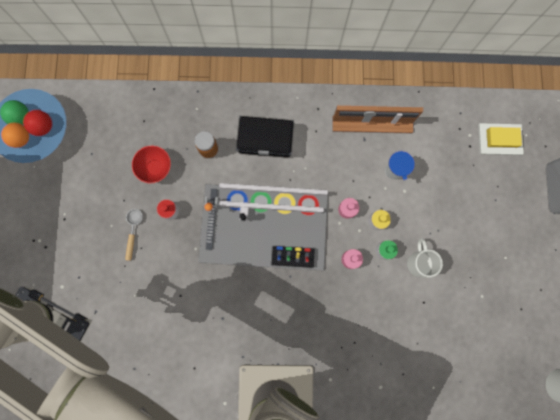

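View pics/wrist0.png

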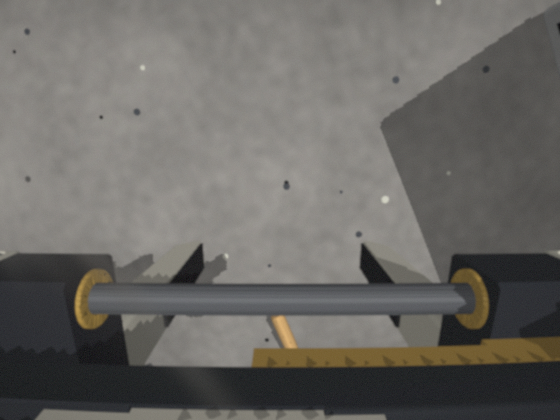

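```bash
cat > h.py <<'E'
import numpy as np, cv2
from plant import robot
H,W=420,560
def K(p):
    f=H/2/np.tan(np.radians(p["fov_y"])/2)
    return np.array([[f,0,p["cx"]],[0,f,p["cy"]],[0,0,1.]])
def D(p): return np.array([p["k1"],0,0,0,0.])
def ray(p,px):
    u=cv2.undistortPoints(np.array([[px]],float),K(p),D(p),None,None).ravel() if False else cv2.undistortPoints(np.array([[px]],float),K(p),D(p)).ravel()
    R=np.array(p["R"]);t=np.array(p["t"])
    d=R.T@np.array([u[0],u[1],1.]); o=-R.T@t
    return o,d/np.linalg.norm(d)
def onz(p,px,z):
    o,d=ray(p,px); return o+d*(z-o[2])/d[2]
def proj(p,X):
    R=np.array(p["R"]);t=np.array(p["t"],float)
    o,_=cv2.projectPoints(np.atleast_2d(np.array(X,float)),cv2.Rodrigues(R)[0],t,K(p),D(p)); return o[:,0]
def tri(pairs):
    A=np.zeros((3,3));b=np.zeros(3);L=[]
    for p,px in pairs:
        o,d=ray(p,px);M=np.eye(3)-np.outer(d,d);A+=M;b+=M@o;L.append((o,d))
    X=np.linalg.solve(A,b); return X,[np.linalg.norm(np.cross(X-o,d)) for o,d in L]
def crop(img,x0,y0,x1,y1,s,name):
    cv2.imwrite(name,cv2.resize(img[y0:y1,x0:x1],None,fx=s,fy=s,interpolation=cv2.INTER_CUBIC))
P={n:robot.camera_params(n) for n in("scene","top")}
def tool():
    s=robot.read_state();R=cv2.Rodrigues(np.array(s["orientation"]))[0]; return s,R
def delta(target):
    """world target -> tool-axis shift"""
    s,R=tool(); return R.T@(np.array(target)-s["tool_pos"])
E
python3 - <<'E'
from h import *
t=cv2.imread("pics/top0.png");s=cv2.imread("pics/scene0.png")
crop(t,190,170,340,280,5,"pics/topdock.png")
crop(s,185,145,345,265,5,"pics/scdock.png")
crop(t,330,190,450,280,6,"pics/toppots.png")
s_,R=tool();print(R)
E
```

```text
[[ 8.97903944e-01 -6.96681338e-04  4.40190894e-01]
 [-4.40191431e-01 -1.16797471e-03  8.97903191e-01]
 [-1.11420566e-04 -9.99999075e-01 -1.35540225e-03]]
```

View pics/topdock.png

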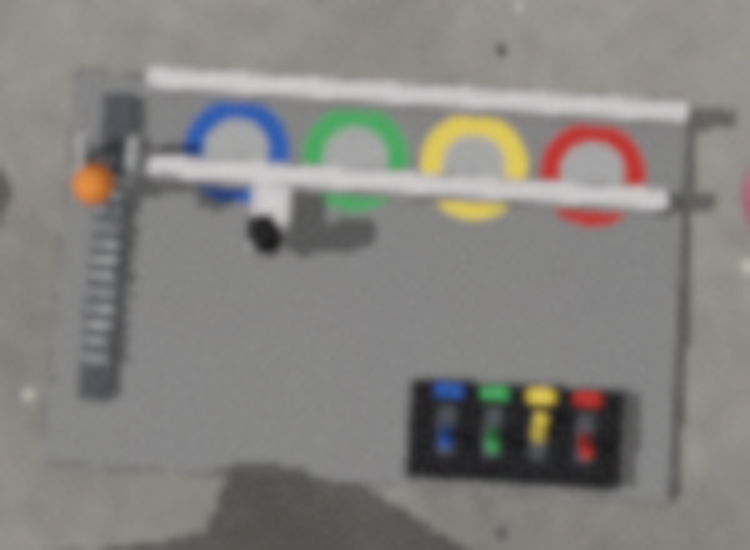

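View pics/scdock.png

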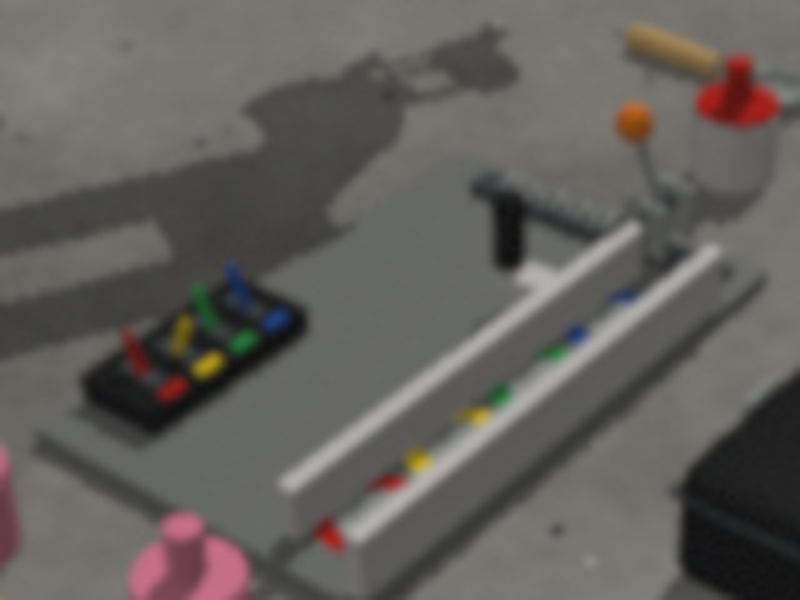

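View pics/toppots.png

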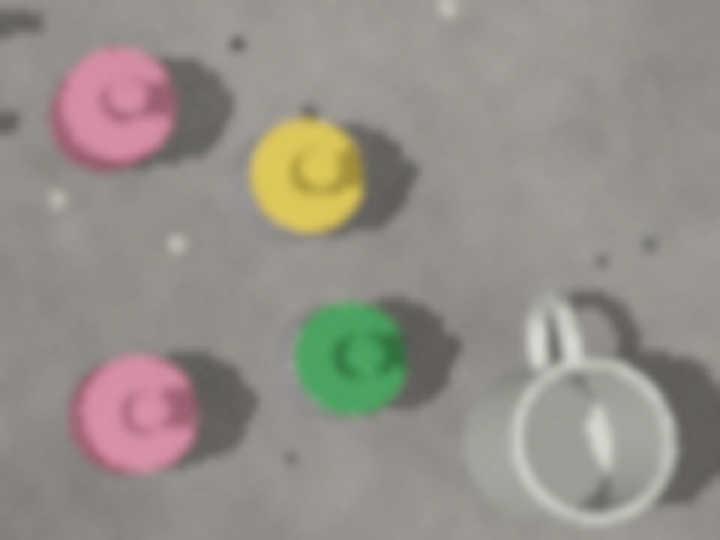

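```bash
cat >> h.py <<'E'
def fit2(A,B):
    A=np.array(A);B=np.array(B);a=A-A.mean(0);b=B-B.mean(0)
    th=np.arctan2((a[:,0]*b[:,1]-a[:,1]*b[:,0]).sum(),(a*b).sum())
    R=np.array([[np.cos(th),-np.sin(th)],[np.sin(th),np.cos(th)]]);t=B.mean(0)-R@A.mean(0)
    return th,t,np.linalg.norm(A@R.T+t-B,axis=1)
def blob(img,lo,hi,roi=None,mina=8):
    hsv=cv2.cvtColor(img,cv2.COLOR_BGR2HSV);m=cv2.inRange(hsv,np.array(lo),np.array(hi))
    if roi: 
        k=np.zeros_like(m);x0,y0,x1,y1=roi;k[y0:y1,x0:x1]=255;m&=k
    n,l,st,c=cv2.connectedComponentsWithStats(m)
    return [(int(st[i,4]),c[i].round(1).tolist(),st[i,:4].tolist()) for i in range(1,n) if st[i,4]>=mina],m
E
python3 - <<'E'
from h import *
t=cv2.imread("pics/top0.png");s=cv2.imread("pics/scene0.png")
C=lambda x,y:(190+x/5-.4,170+y/5-.4)
pts=[((-.200,.215),C(47,465),.012),((-.200,-.170),C(672,500),.012),
((-.135,-.137),C(622,391),.032),((-.135,-.007),C(413,382),.032),((-.195,-.007),C(408,472),.032),((-.195,-.137),C(617,488),.032)]
A=[p[0] for p in pts];B=[onz(P["top"],p[1],p[2])[:2] for p in pts]
print("top",fit2(A,B)); print(np.round(B,3))
S=lambda x,y:(185+x/5-.4,145+y/5-.4)
pts=[((-.200,-.170),S(38,440),.012),((-.135,-.137),S(150,435),.032),((-.135,-.007),S(307,320),.032),((-.195,-.137),S(87,380),.032)]
A2=[p[0] for p in pts];B2=[onz(P["scene"],p[1],p[2])[:2] for p in pts]
print("scene",fit2(A2,B2)); print(np.round(B2,3))
print("all",fit2(A+A2,B+B2))
for nm,im,lim in(("top",t,None),("scene",s,None)):
    for c,lo,hi in(("orange",(6,150,120),(16,255,255)),("red",(0,170,90),(4,255,255)),("yel",(22,120,120),(32,255,255)),("grn",(50,100,60),(80,255,255)),("pink",(160,60,120),(179,200,255)),("blue",(105,150,60),(125,255,255))):
        print(nm,c,blob(im,lo,hi,None,15)[0])
E
```

```text
top (np.float64(-0.04297764169260425), array([0.59937324, 0.01855218]), array([0.00329235, 0.00054308, 0.00263451, 0.00302769, 0.00308345,
       0.00271389]))
[[ 0.409  0.239]
 [ 0.393 -0.143]
 [ 0.458 -0.11 ]
 [ 0.461  0.017]
 [ 0.407  0.019]
 [ 0.399 -0.107]]
scene (np.float64(-0.06104476133281892), array([0.61198187, 0.0074238 ]), array([0.00285625, 0.00631909, 0.00530659, 0.00724381]))
[[ 0.404 -0.148]
 [ 0.472 -0.127]
 [ 0.473  0.005]
 [ 0.408 -0.11 ]]
all (np.float64(-0.03305484678911095), array([0.60304235, 0.01707962]), array([0.00125947, 0.0059816 , 0.0080323 , 0.00694118, 0.00238422,
       0.00761691, 0.00681315, 0.01392838, 0.01050046, 0.00562468]))
top orange [(478, [14.9, 134.7], [2, 123, 27, 24]), (36, [208.3, 206.2], [205, 203, 7, 7])]
top red [(508, [36.8, 122.6], [24, 111, 27, 24]), (1018, [150.8, 163.9], [133, 147, 37, 35]), (18, [302.1, 199.4], [299, 196, 9, 9]), (16, [315.2, 200.9], [312, 197, 6, 9]), (208, [165.8, 208.2], [158, 201, 16, 16])]
top yel [(624, [503.7, 137.0], [487, 128, 34, 19]), (85, [284.5, 198.0], [275, 194, 20, 11]), (18, [283.9, 211.4], [279,
[... 983 characters left out ...]
264, 25, 23])]
scene grn [(270, [371.4, 16.1], [366, 0, 13, 30]), (132, [391.7, 20.2], [387, 1, 8, 31]), (44, [414.1, 27.2], [410, 17, 9, 17]), (218, [460.4, 128.2], [451, 120, 17, 19]), (22, [225.6, 206.5], [224, 203, 5, 8]), (20, [233.2, 213.0], [231, 211, 6, 5]), (332, [149.7, 265.0], [139, 254, 23, 21])]
scene pink [(273, [174.7, 237.4], [164, 226, 23, 20]), (337, [222.2, 259.1], [211, 247, 24, 22])]
scene blue [(233, [268.5, 10.8], [255, 0, 22, 25]), (44, [306.8, 6.3], [305, 0, 5, 15]), (47, [250.0, 23.4], [248, 16, 7, 16]), (108, [304.8, 33.6], [300, 19, 9, 27]), (1668, [231.9, 75.3], [189, 27, 87, 81]), (16, [239.8, 208.5], [238, 207, 5, 4]), (940, [216.9, 310.6], [196, 296, 41, 31])]
```

Run:
```python
from h import *
T,S=P["top"],P["scene"]
print("ball",tri([(T,(208.3,206.2)),(S,(311.2,168.3))]), onz(T,(208.3,206.2),.095))
for n,a,b in(("red",(165.8,208.2),(331.9,164.3)),("yel",(380.8,218.8),(182.8,276.3)),("grn",(388.1,249.2),(149.7,265.0)),("pk1",(348.5,207.7),(222.2,259.1)),("pk2",(352.1,258.7),(174.7,237.4))):
    print(n,tri([(T,a),(S,b)]),onz(T,a,.058),onz(S,b,.062))
C=lambda x,y:(190+x/5-.4,170+y/5-.4)
print("handle top",onz(T,C(265,233),.091))
for n,a,b in(("wallL",C(148,77),C(690,112)),): print(onz(T,a,.052),onz(T,b,.052))
print("bar",onz(T,C(150,166),.050),onz(T,C(667,200),.050))
print("others jar cup bowl mug",[onz(T,a,z).round(3) for a,z in(((207,141),.1),((401,163),.103),((151,165),.05),((428,264),.09),((135,235),.01))])
th=-.045;t0=np.array([.5994,.0186]);R=np.array([[np.cos(th),-np.sin(th)],[np.sin(th),np.cos(th)]])
for n,d in(("ball eng?",(-.05,.185)),("red",(0,-.111)),("yel",(0,-.037)),("grn",(0,.037)),("blu",(0,.111))): print(n,R@d+t0)
p=robot.camera_params("wrist");Rw=np.array(p["R"]);s,RR=tool();print("cam in tool",RR.T@(-Rw.T@p["t"]-s["tool_pos"]),RR.T@Rw[2])
print(RR.T@Rw.T)
```

```text
ball (array([0.56908713, 0.20402206, 0.10401538]), [np.float64(9.662786735799822e-05), np.float64(9.662786735788912e-05)]) [0.57052783 0.20531963 0.095     ]
red (array([0.56836057, 0.33783604, 0.05720122]), [np.float64(0.00023672251065771978), np.float64(0.00023672251065775366)]) [0.56804807 0.33751091 0.058     ] [0.5725663  0.33019937 0.062     ]
yel (array([ 0.54620561, -0.31066067,  0.05452648]), [np.float64(3.595641865426082e-05), np.float64(3.595641865420069e-05)]) [ 0.54573127 -0.30991075  0.058     ] [ 0.55279489 -0.31534469  0.062     ]
grn (array([ 0.45459088, -0.33068224,  0.05553391]), [np.float64(0.0001034103540487964), np.float64(0.00010341035404879746)]) [ 0.45436527 -0.33017984  0.058     ] [ 0.46127175 -0.33449149  0.062     ]
pk1 (array([ 0.57902631, -0.2130951 ,  0.05213035]), [np.float64(6.198881508348853e-06), np.float64(6.198881508241687e-06)]) [ 0.5781269  -0.21218326  0.058     ] [ 0.58716847 -0.22076788  0.062     ]
pk2 (array([ 0.42471131, -0.22265687,  0.05396677]), [np.float64(0.000490492085503797), np.float64(0.0004904920855037829)]) [ 0.42483617 -0.22161832  0.058     ] [ 0.43290803 -0.22913986  0.062     ]
handle top [0.54308437 0.10452839 0.091     ]
[0.64270447 0.18058789 0.052     ] [ 0.62645329 -0.14958103  0.052     ]
bar [0.5882655  0.17776154 0.05      ] [ 0.57231889 -0.135686    0.05      ]
others jar cup bowl mug [array([0.766, 0.216, 0.1  ]), array([ 0.709, -0.364,  0.103]), array([0.702, 0.391, 0.05 ]), array([ 0.41 , -0.439,  0.09 ]), array([0.49 , 0.439, 0.01 ])]
ball eng? [0.55777281 0.20566196]
red [ 0.59440669 -0.09228763]
yel [ 0.59773556 -0.01836254]
grn [0.60106444 0.05556254]
blu [0.60439331 0.12948763]
cam in tool [-0.06587058 -0.15876753  0.00103298] [0.23878257 0.97107197 0.00145059]
[[-2.25099262e-04  9.71073032e-01  2.38782570e-01]
 [-1.43844521e-03 -2.38782644e-01  9.71071975e-01]
 [ 9.99998940e-01 -1.24888060e-04  1.45058515e-03]]
```

```bash
cat >> h.py <<'E'
def go(x,y,z,psi=None):
    s,R=tool(); cur=np.arctan2(R[1,0],R[0,0])
    d=R.T@(np.array([x,y,z])-s["tool_pos"])
    print("t",round(s["t"],2),"pos",s["tool_pos"].round(4),"psi",round(cur,3),"open",round(s["opening"],4),"| linear",d.round(3).tolist(),"yaw",None if psi is None else round(-(psi-cur),3),"q6",s["q"][5].round(2),"F",s["force"].round(1))
E
python3 -c "
from h import *
go(.46,.06,.28,-.048)"
```

```text
t 0.15 pos [0.2639 0.5384 0.2259] psi -0.456 open 0.0927 | linear [0.387, -0.054, -0.343] yaw -0.408 q6 -0.09 F [ 0.2 -0.5 -0.8]
```

Call:
carry_out(increments=[{"linear": [0.387,-0.054,-0.343],"yaw": -0.408},{"linear": [0.387,-0.054,-0.343],"yaw": -0.408},{"linear": [0.387,-0.054,-0.343],"yaw": -0.408},{"linear": [0.387,-0.054,-0.343],"yaw": -0.408},{"linear": [0.387,-0.054,-0.343],"yaw": -0.408}], gripper=0)

```text
t: 0.78
tool_pos: [0.3812, 0.2522, 0.2586]
orientation: [-1.572, 0.038, -0.037]
force: [0.8, 0.0, 1.4]
opening: 0.0473
```

```bash
python3 -c "
from h import *
go(.46,.06,.28,-.048)"
```

```text
t 0.78 pos [0.3812 0.2522 0.2586] psi -0.047 open 0.0473 | linear [0.088, -0.021, -0.188] yaw 0.001 q6 -1.05 F [0.8 0.  1.4]
```

Call:
carry_out(increments=[{"linear": [0.088,-0.021,-0.188],"yaw": 0},{"linear": [0.088,-0.021,-0.188],"yaw": 0},{"linear": [0.088,-0.021,-0.188],"yaw": 0},{"linear": [0.088,-0.021,-0.188],"yaw": 0},{"linear": [0.088,-0.021,-0.188],"yaw": 0}])

```text
t: 1.4
tool_pos: [0.4605, 0.0588, 0.2797]
orientation: [-1.572, 0.04, -0.039]
force: [-0.6, 0.9, 0.5]
opening: 0.0009
```

```bash
python3 -c "
from h import *
import pickle
go(.46,.06,.28,-.048)
p=robot.camera_params('wrist');im=robot.read_camera('wrist');pickle.dump(p,open('w1.pkl','wb'));cv2.imwrite('pics/w1.png',im)"
```

```text
t 1.4 pos [0.4605 0.0588 0.2797] psi -0.051 open 0.0009 | linear [-0.001, -0.0, 0.001] yaw -0.003 q6 -1.5 F [-0.6  0.9  0.5]
```

View pics/w1.png

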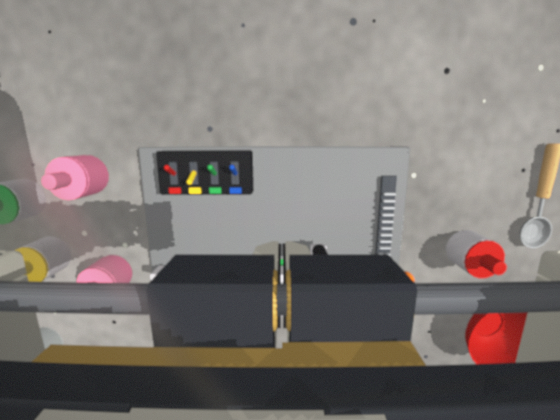

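```bash
python3 -c "
from h import *
im=cv2.imread('pics/w1.png');crop(im,130,135,270,205,5.7,'pics/w1a.png');crop(im,370,135,430,200,8,'pics/w1b.png')"
```

```text
(no output)
```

View pics/w1a.png

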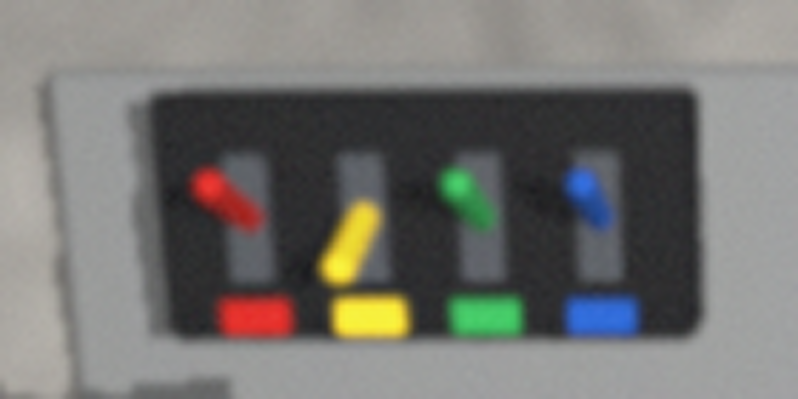

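View pics/w1b.png

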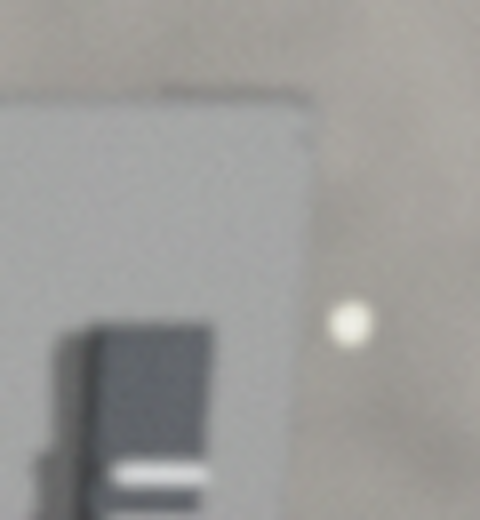

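```bash
python3 -c "
from h import *
import pickle
p=pickle.load(open('w1.pkl','rb'))
C=lambda x,y:(130+x/5.7-.4,135+y/5.7-.4)
E=lambda x,y:(370+x/8-.45,135+y/8-.45)
pts=[((-.200,-.170),C(52,75),.012),((-.200,.215),E(308,100),.012),((-.135,-.137),C(175,337),.032),((-.135,-.007),C(697,333),.032),((-.195,-.007),C(695,90),.032),((-.195,-.137),C(152,93),.032)]
A=[q[0] for q in pts];B=[onz(p,q[1],q[2])[:2] for q in pts]
print(fit2(A,B));print(np.round(B,4))
th,t,_=fit2(A,B)
c,s=np.cos(th),np.sin(th);R=np.array([[c,-s],[s,c]])
print('ball dock',R.T@(np.array([.5691,.2040])-t),'handle',R.T@(np.array([.543,.1045])-t))
for n,im,px in (('tipR',0,C(208,187)),('tipY',0,C(340,268)),('tipG',0,C(457,187)),('tipB',0,C(580,187))): print(n,(R.T@(onz(p,px,.052)[:2]-t)).round(4))
"
```

```text
(np.float64(-0.04989996906249648), array([0.59957829, 0.0203106 ]), array([0.00218652, 0.00424808, 0.00217394, 0.00215863, 0.00047402,
       0.00173052]))
[[ 0.3929 -0.1379]
 [ 0.4112  0.2408]
 [ 0.4567 -0.108 ]
 [ 0.4624  0.0193]
 [ 0.4049  0.023 ]
 [ 0.3985 -0.1051]]
ball dock [-0.03960265  0.18194052] handle [-0.06070717  0.08126253]
tipR [-0.1741 -0.1161]
tipY [-0.1556 -0.0873]
tipG [-0.1738 -0.0594]
tipB [-0.1737 -0.0315]
```

```bash
cat >> h.py <<'E'
DT=np.array([.5995,.018]);DTH=-.05
DR=np.array([[np.cos(DTH),-np.sin(DTH)],[np.sin(DTH),np.cos(DTH)]])
def d2w(x,y): return DR@np.array([x,y])+DT
def w2d(x,y): return DR.T@(np.array([x,y])-DT)
def god(x,y,z,psi=-.05):
    s,R=tool();print("dock pos",w2d(*s["tool_pos"][:2]).round(4)); a=d2w(x,y); go(a[0],a[1],z,psi)
E
python3 -c "
from h import *
go(.52,.204,.17,-.05)"
```

```text
t 1.45 pos [0.4601 0.06   0.2795] psi -0.049 open 0.0006 | linear [0.053, 0.109, 0.147] yaw 0.001 q6 -1.5 F [-0.1  0.1  0.1]
```

Call:
carry_out(increments=[{"linear": [0.052,0.11,0.147]},{"linear": [0.052,0.11,0.147]},{"linear": [0.052,0.11,0.147]},{"linear": [0.052,0.182,0.147]},{"linear": [0.052,0.182,0.147]}])

```text
$.increments[0]: bad value
```

```bash
python3 -c "
from h import *
go(.585,.201,.098,-.05)
im=robot.read_camera('scene');crop(im,240,130,340,220,6,'pics/s1.png')"
```

```text
t 1.45 pos [0.4601 0.06   0.2795] psi -0.049 open 0.0006 | linear [0.118, 0.181, 0.147] yaw 0.001 q6 -1.5 F [-0.1  0.1  0.1]
```

View pics/s1.png

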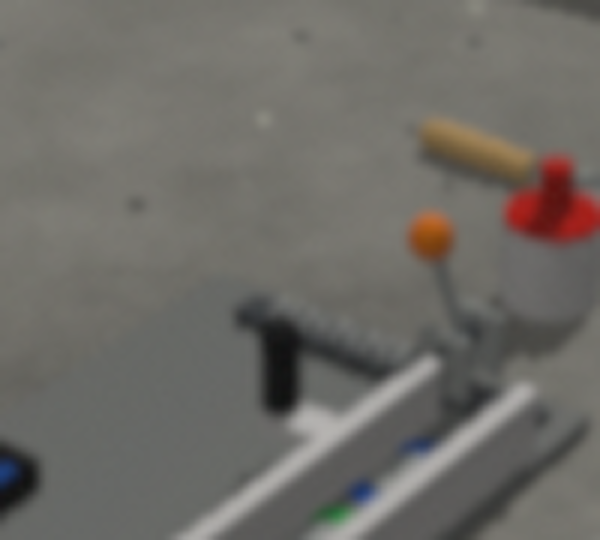

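Yaw is required in each row.

Call:
carry_out(increments=[{"linear": [0.052,0.11,0.147],"yaw": 0},{"linear": [0.052,0.11,0.147],"yaw": 0},{"linear": [0.052,0.11,0.147],"yaw": 0},{"linear": [0.052,0.182,0.147],"yaw": 0},{"linear": [0.052,0.182,0.147],"yaw": 0}])

```text
t: 2.12
tool_pos: [0.5139, 0.2058, 0.0921]
orientation: [-1.574, 0.043, -0.027]
force: [0.0, 0.0, -0.2]
opening: 0.0006
```

```bash
python3 -c "
from h import *
go(.585,.201,.098,-.05)
im=robot.read_camera('scene');crop(im,240,130,340,220,6,'pics/s2.png')"
```

```text
t 2.12 pos [0.5139 0.2058 0.0921] psi -0.045 open 0.0006 | linear [0.071, -0.007, -0.002] yaw 0.005 q6 -1.24 F [ 0.   0.  -0.2]
```

View pics/s2.png

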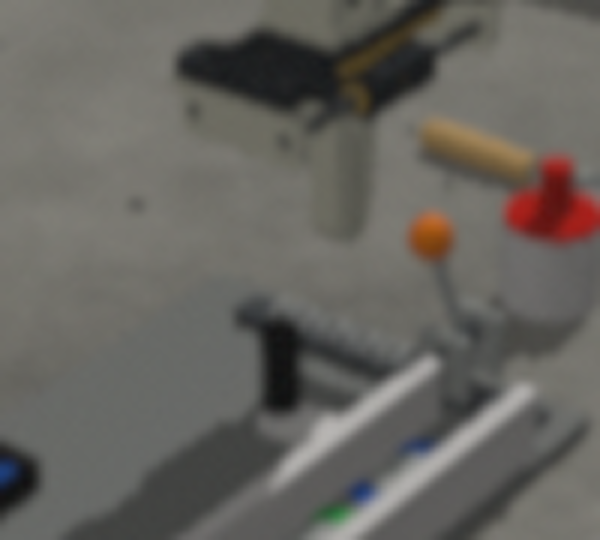

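Call:
carry_out(increments=[{"linear": [0.03,-0.004,-0.002],"yaw": 0},{"linear": [0.05,-0.006,-0.002],"yaw": 0},{"linear": [0.07,-0.006,-0.002],"yaw": 0},{"linear": [0.075,-0.006,-0.002],"yaw": 0},{"linear": [0.075,-0.006,-0.002],"yaw": 0}])

```text
t: 2.8
tool_pos: [0.5904, 0.2, 0.1004]
orientation: [-1.573, 0.041, -0.031]
force: [0.2, 1.0, 0.3]
opening: 0.0009
```

Call:
carry_out(increments=[{"linear": [-0.03,-0.03,0],"yaw": 0},{"linear": [-0.06,-0.06,0],"yaw": 0},{"linear": [-0.09,-0.1,0],"yaw": 0},{"linear": [-0.09,-0.1,0],"yaw": 0}])

```text
t: 3.3
tool_pos: [0.5012, 0.2055, 0.2059]
orientation: [-1.571, 0.035, -0.035]
force: [1.7, -0.4, -0.9]
opening: 0.0002
```

```bash
python3 -c "
from h import *
god(-.061,.083,.2,-.05)
im=robot.read_camera('scene');crop(im,240,130,340,220,6,'pics/s3.png')
b=blob(im,(6,150,120),(16,255,255),(280,140,350,200))[0];print(b)
it=robot.read_camera('top');cv2.imwrite('pics/t3.png',it);bt=blob(it,(6,150,120),(16,255,255),(190,180,230,230))[0];print(bt)
X,e=tri([(P['top'],bt[0][1]),(P['scene'],b[0][1])]);print(X,e,w2d(*X[:2]))
"
```

```text
dock pos [-0.1075  0.1823]
t 3.3 pos [0.5012 0.2055 0.2059] psi -0.045 open 0.0002 | linear [0.046, 0.006, -0.1] yaw 0.005 q6 -1.23 F [ 1.7 -0.4 -0.9]
[(26, [324.3, 174.0], [322, 172, 6, 5])]
[(33, [210.0, 190.5], [207, 188, 7, 7])]
[0.61626852 0.20129147 0.10093748] [np.float64(4.4122987838434576e-05), np.float64(4.4122987838318844e-05)] [0.00758681 0.18390048]
```

View pics/s3.png

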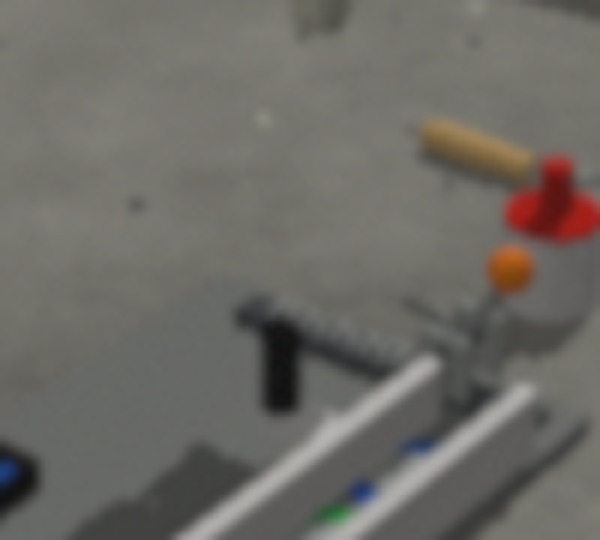

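Call:
carry_out(increments=[{"linear": [0.046,0.006,-0.1],"yaw": 0.005},{"linear": [0.046,0.006,-0.1],"yaw": 0.005},{"linear": [0.046,0.006,-0.1],"yaw": 0.005},{"linear": [0.046,0.03,-0.1],"yaw": 0.005},{"linear": [0.046,0.03,-0.1],"yaw": 0.005}], gripper=0.65)

```text
t: 4.03
tool_pos: [0.5399, 0.103, 0.1688]
orientation: [-1.573, 0.048, -0.031]
force: [-0.9, 0.2, -0.5]
opening: 0.0459
```

```bash
python3 -c "
from h import *
import pickle
god(-.061,.084,.07,-.05)
p=robot.camera_params('wrist');im=robot.read_camera('wrist');pickle.dump(p,open('w2.pkl','wb'));cv2.imwrite('pics/w2.png',im)
print(proj(p,[list(d2w(-.061,.084))+[z] for z in (.091,.048)]))"
```

```text
dock pos [-0.0637  0.0819]
t 4.03 pos [0.5399 0.103  0.1688] psi -0.05 open 0.0459 | linear [0.004, 0.099, 0.002] yaw -0.0 q6 -1.42 F [-0.9  0.2 -0.5]
[[282.55299815 227.28774844]
 [282.44181675 215.24285238]]
```

View pics/w2.png

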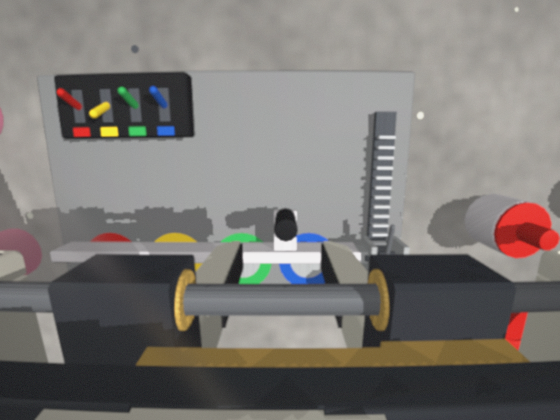

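Call:
carry_out(increments=[{"linear": [0.003,0.05,0.003],"yaw": 0},{"linear": [0.003,0.098,0.003],"yaw": 0},{"linear": [0.003,0.098,0.003],"yaw": 0}])

```text
t: 4.45
tool_pos: [0.5394, 0.1061, 0.0687]
orientation: [-1.574, 0.052, -0.025]
force: [0.6, 0.1, 0.9]
opening: 0.0603
```

Call:
carry_out(increments=[{"linear": [0,0,0],"yaw": 0},{"linear": [0,0,0],"yaw": 0},{"linear": [0,0,0],"yaw": 0},{"linear": [0,0,0],"yaw": 0}], gripper=0, newtons=25)

```text
t: 4.95
tool_pos: [0.5401, 0.1061, 0.0697]
orientation: [-1.573, 0.051, -0.027]
force: [0.1, 0.6, 0.2]
opening: 0.0249
```

Call:
carry_out(increments=[{"linear": [-0.015,0,0],"yaw": 0},{"linear": [-0.03,0,0],"yaw": 0},{"linear": [-0.045,0,0],"yaw": 0},{"linear": [-0.055,0,0],"yaw": 0},{"linear": [-0.06,0,0],"yaw": 0}])

```text
t: 5.58
tool_pos: [0.48, 0.1091, 0.0709]
orientation: [-1.573, 0.05, -0.027]
force: [0.2, 0.1, 0.6]
opening: 0.0006
```

```bash
python3 -c "
from h import *
god(-.061,.084,.07,-.05)
im=robot.read_camera('scene');crop(im,220,130,340,220,6,'pics/s4.png')
im=robot.read_camera('top');crop(im,190,170,340,280,5,'pics/t4.png')"
```

```text
dock pos [-0.1239  0.0851]
t 5.58 pos [0.48   0.1091 0.0709] psi -0.049 open 0.0006 | linear [0.063, 0.0, -0.001] yaw 0.001 q6 -1.4 F [0.2 0.1 0.6]
```

View pics/s4.png

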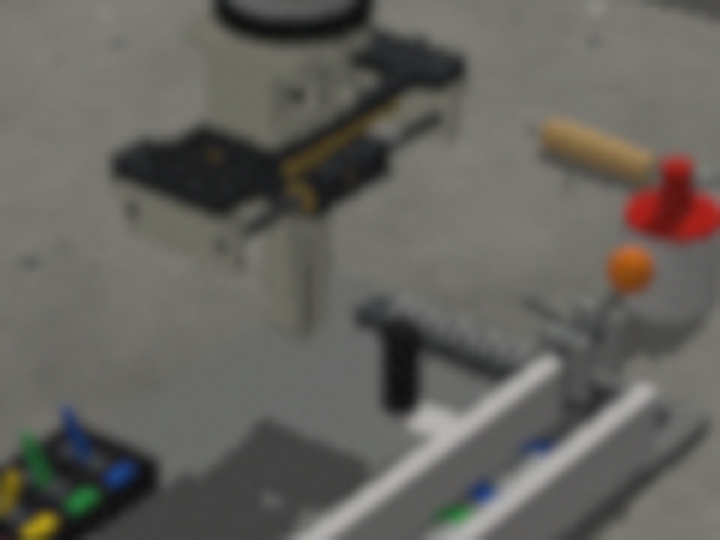

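View pics/t4.png

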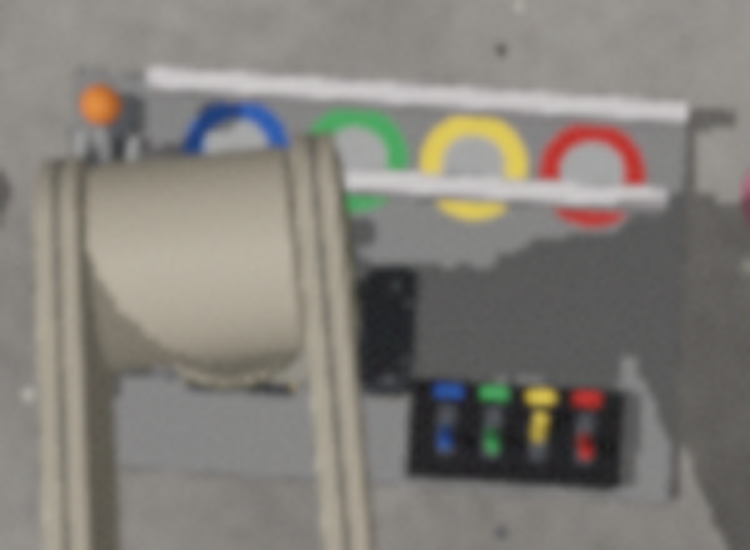

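Call:
carry_out(increments=[{"linear": [0,0,0],"yaw": 0},{"linear": [0,0,0],"yaw": 0},{"linear": [0,0,0],"yaw": 0},{"linear": [0,0,0],"yaw": 0},{"linear": [0,0,0],"yaw": 0}], gripper=0.6)

```text
t: 6.3
tool_pos: [0.4801, 0.1091, 0.0708]
orientation: [-1.573, 0.051, -0.027]
force: [0.5, -0.3, -0.3]
opening: 0.046
```

Call:
carry_out(increments=[{"linear": [0,0,0],"yaw": 0},{"linear": [0.03,0,0],"yaw": 0},{"linear": [0.063,0,0],"yaw": 0},{"linear": [0.063,0,0],"yaw": 0}])

```text
t: 6.8
tool_pos: [0.5446, 0.1058, 0.0699]
orientation: [-1.573, 0.05, -0.028]
force: [-0.9, -0.5, 0.6]
opening: 0.0558
```

Call:
carry_out(increments=[{"linear": [0,0,0],"yaw": 0},{"linear": [0,0,0],"yaw": 0},{"linear": [0,0,0],"yaw": 0},{"linear": [0,0,0],"yaw": 0},{"linear": [0,0,0],"yaw": 0}], gripper=0)

```text
t: 7.42
tool_pos: [0.5444, 0.1059, 0.07]
orientation: [-1.573, 0.05, -0.028]
force: [-1.2, 1.5, 2.0]
opening: 0.0195
```

Call:
carry_out(increments=[{"linear": [0,0,0],"yaw": 0},{"linear": [0,0,0],"yaw": 0},{"linear": [0,0,0],"yaw": 0}])

```text
t: 7.8
tool_pos: [0.5443, 0.1059, 0.07]
orientation: [-1.573, 0.05, -0.028]
force: [-0.5, 0.5, 1.0]
opening: 0.0197
```

Gripped (20 mm). Draw back.

Call:
carry_out(increments=[{"linear": [-0.015,0,0],"yaw": 0},{"linear": [-0.03,0,0],"yaw": 0},{"linear": [-0.045,0,0],"yaw": 0},{"linear": [-0.055,0,0],"yaw": 0},{"linear": [-0.062,0,0],"yaw": 0}])

```text
t: 8.43
tool_pos: [0.4816, 0.109, 0.0701]
orientation: [-1.573, 0.051, -0.027]
force: [4.7, 1.8, -12.8]
opening: 0.0195
```

Call:
carry_out(increments=[{"linear": [-0.006,0,0],"yaw": 0},{"linear": [-0.012,0,0],"yaw": 0}])

```text
t: 8.68
tool_pos: [0.4693, 0.1097, 0.0701]
orientation: [-1.573, 0.051, -0.027]
force: [4.9, 1.1, -11.3]
opening: 0.0193
```

```bash
python3 -c "
from h import *
god(-.061,.084,.07,-.05)"
```

```text
dock pos [-0.1346  0.085 ]
t 8.68 pos [0.4693 0.1097 0.0701] psi -0.05 open 0.0193 | linear [0.074, -0.001, -0.001] yaw 0.0 q6 -1.4 F [  4.9   1.1 -11.3]
```

Call:
carry_out(increments=[{"linear": [-0.004,0,0],"yaw": 0},{"linear": [-0.007,0,0],"yaw": 0},{"linear": [-0.009,0,0],"yaw": 0}])

```text
t: 9.05
tool_pos: [0.4613, 0.11, 0.0702]
orientation: [-1.573, 0.049, -0.029]
force: [17.1, 1.2, -23.1]
opening: 0.0193
```

```bash
python3 -c "
from h import *
god(-.061,.084,.07,-.05)"
```

```text
dock pos [-0.1426  0.085 ]
t 9.05 pos [0.4613 0.11   0.0702] psi -0.05 open 0.0193 | linear [0.082, -0.001, -0.001] yaw 0.0 q6 -1.39 F [ 17.1   1.2 -23.1]
```

Call:
carry_out(increments=[{"linear": [0.001,0,0],"yaw": 0},{"linear": [0.001,0,0],"yaw": 0},{"linear": [0.001,0,0],"yaw": 0},{"linear": [0.001,0,0],"yaw": 0},{"linear": [0.001,0,0],"yaw": 0}], gripper=0.6)

```text
t: 9.68
tool_pos: [0.4623, 0.11, 0.0703]
orientation: [-1.573, 0.049, -0.029]
force: [-0.2, 0.4, -0.4]
opening: 0.0559
```

Call:
carry_out(increments=[{"linear": [0,-0.06,0],"yaw": 0},{"linear": [0,-0.12,0],"yaw": 0},{"linear": [0,-0.16,0],"yaw": 0},{"linear": [0,-0.16,0],"yaw": 0}])

```text
t: 10.18
tool_pos: [0.4666, 0.1107, 0.2346]
orientation: [-1.572, 0.043, -0.035]
force: [0.4, -0.4, 0.2]
opening: 0.0557
```

```bash
python3 -c "
from h import *
god(0,-.111,.2)
for n in('top','scene'): cv2.imwrite(f'pics/{n}5.png',robot.read_camera(n))
crop(cv2.imread('pics/top5.png'),150,170,350,290,4,'pics/t5.png')
crop(cv2.imread('pics/scene5.png'),200,130,360,250,5,'pics/s5.png')
"
```

```text
dock pos [-0.1373  0.0859]
t 10.18 pos [0.4666 0.1107 0.2346] psi -0.05 open 0.0557 | linear [0.137, 0.034, -0.197] yaw 0.0 q6 -1.39 F [ 0.4 -0.4  0.2]
```

View pics/t5.png

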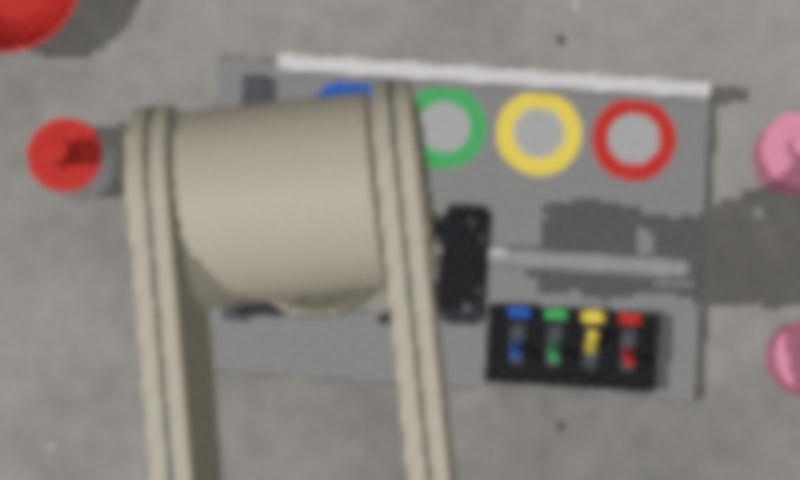

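View pics/s5.png

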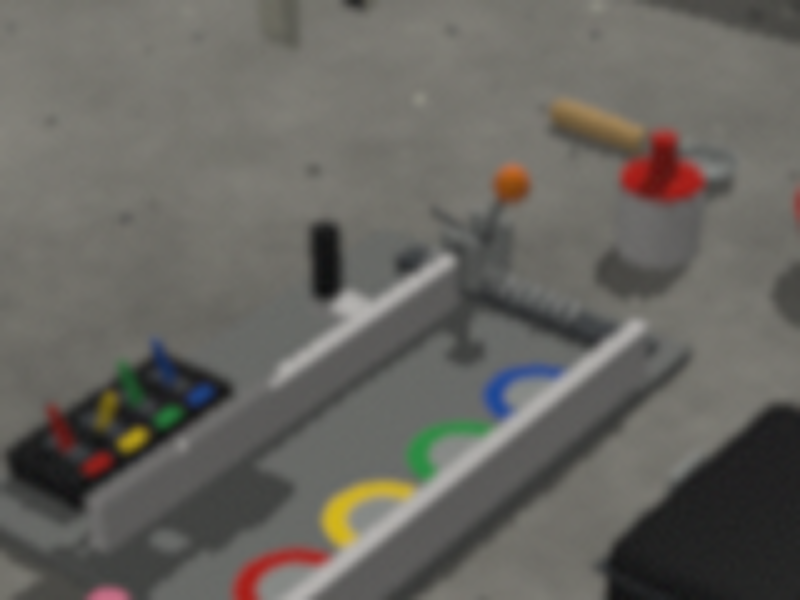

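```bash
python3 -c "
from h import *
C=lambda x,y:(150+x/4-.4,170+y/4-.4)
for n,c in (('red',(634,139)),('yel',(539,133)),('grn',(443,127))): print(n,w2d(*onz(P['top'],C(*c),.012)[:2]).round(4))
it=cv2.imread('pics/top5.png')
hsv=cv2.cvtColor(it,cv2.COLOR_BGR2HSV)
for n,lo,hi,roi in (('red',(0,150,80),(6,255,255),(150,190,185,225)),('yel',(20,110,100),(34,255,255),(360,200,400,240)),('grn',(45,90,50),(85,255,255),(370,230,410,270))):
    b,m=blob(it,lo,hi,roi,50); c=max(cv2.findContours(m,0,2)[0],key=cv2.contourArea); e=cv2.minEnclosingCircle(c);print(n,b,e,onz(P['top'],e[0],.055).round(4))
go(.568,.338,.21,-.05)
"
```

```text
red [-0.0002 -0.1112]
yel [-0.0003 -0.0371]
grn [-0.0005  0.0378]
red [(231, [165.9, 208.2], [158, 200, 17, 17])] ((165.77777099609375, 207.9629669189453), 8.76318359375) [0.5692 0.3383 0.055 ]
yel [(261, [380.7, 218.8], [372, 210, 18, 18])] ((380.70587158203125, 219.0), 9.208388328552246) [ 0.5455 -0.3103  0.055 ]
grn [(246, [388.0, 249.1], [379, 241, 19, 17])] ((387.97369384765625, 249.2894744873047), 9.054327964782715) [ 0.4543 -0.3305  0.055 ]
t 10.28 pos [0.4644 0.1103 0.2301] psi -0.05 open 0.0556 | linear [0.092, 0.018, 0.233] yaw 0.0 q6 -1.39 F [-0.4  0.9 -0.1]
```

Call:
carry_out(increments=[{"linear": [0.093,0.018,0.233],"yaw": 0},{"linear": [0.093,0.018,0.233],"yaw": 0},{"linear": [0.093,0.018,0.233],"yaw": 0},{"linear": [0.093,0.018,0.233],"yaw": 0},{"linear": [0.093,0.018,0.233],"yaw": 0}])

```text
t: 10.9
tool_pos: [0.5668, 0.3409, 0.2034]
orientation: [-1.577, 0.053, -0.02]
force: [-0.5, -1.2, -0.9]
opening: 0.056
```

```bash
python3 -c "
from h import *
go(.569,.338,.068,-.05)
p=robot.camera_params('wrist');im=robot.read_camera('wrist');cv2.imwrite('pics/w3.png',im)
print(proj(p,[[.569,.338,z] for z in (.085,.055,0)]))"
```

```text
t 10.9 pos [0.5668 0.3409 0.2034] psi -0.047 open 0.056 | linear [0.005, 0.135, -0.002] yaw 0.003 q6 -1.06 F [-0.5 -1.2 -0.9]
[[277.82007363 216.57455979]
 [278.30290816 210.15686559]
 [278.98923413 201.03767371]]
```

View pics/w3.png

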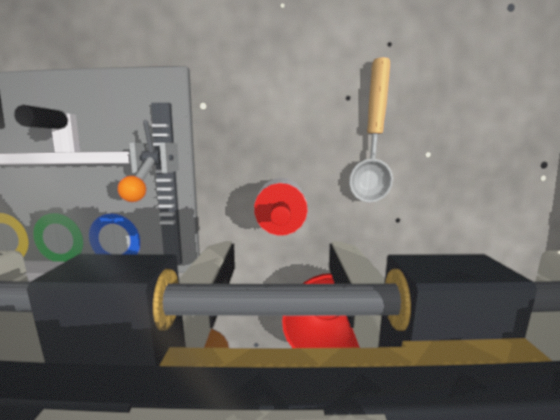

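Call:
carry_out(increments=[{"linear": [0.002,0.06,-0.001],"yaw": 0},{"linear": [0.002,0.11,-0.001],"yaw": 0},{"linear": [0.002,0.135,-0.001],"yaw": 0},{"linear": [0.002,0.135,-0.001],"yaw": 0}])

```text
t: 11.45
tool_pos: [0.5644, 0.3352, 0.0678]
orientation: [-1.579, 0.056, -0.02]
force: [0.1, -0.3, -0.2]
opening: 0.0558
```

Call:
carry_out(increments=[{"linear": [0,0,0],"yaw": 0},{"linear": [0,0,0],"yaw": 0},{"linear": [0,0,0],"yaw": 0},{"linear": [0,0,0],"yaw": 0},{"linear": [0,0,0],"yaw": 0}], gripper=0, newtons=25)

```text
t: 12.08
tool_pos: [0.5644, 0.3354, 0.068]
orientation: [-1.579, 0.056, -0.02]
force: [-0.7, 0.6, 1.2]
opening: 0.0193
```

Call:
carry_out(increments=[{"linear": [0,0,0],"yaw": 0},{"linear": [0,0,0],"yaw": 0}])

```text
t: 12.32
tool_pos: [0.5644, 0.3354, 0.068]
orientation: [-1.579, 0.056, -0.02]
force: [-1.5, 0.3, 0.5]
opening: 0.0197
```

Call:
carry_out(increments=[{"linear": [0,-0.03,0],"yaw": 0},{"linear": [0,-0.08,0],"yaw": 0},{"linear": [0,-0.1,0],"yaw": 0},{"linear": [0,-0.1,0],"yaw": 0}])

```text
t: 12.82
tool_pos: [0.5677, 0.3366, 0.1694]
orientation: [-1.577, 0.054, -0.022]
force: [-0.8, 0.8, -2.4]
opening: 0.0194
```

```bash
python3 -c "
from h import *
god(-.012,-.111,.168)
im=robot.read_camera('scene');crop(im,240,110,360,200,6,'pics/s6.png')
"
```

```text
dock pos [-0.0476  0.3166]
t 12.82 pos [0.5677 0.3366 0.1694] psi -0.048 open 0.0194 | linear [0.035, 0.004, -0.428] yaw 0.002 q6 -1.07 F [-0.8  0.8 -2.4]
```

View pics/s6.png

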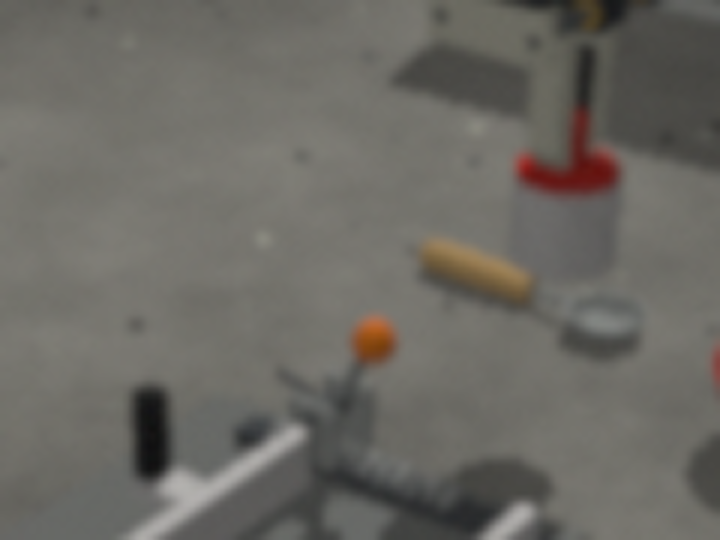

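Call:
carry_out(increments=[{"linear": [0.02,-0.04,-0.02],"yaw": 0},{"linear": [0.035,-0.04,-0.08],"yaw": 0},{"linear": [0.035,-0.04,-0.14],"yaw": 0},{"linear": [0.035,-0.04,-0.2],"yaw": 0},{"linear": [0.035,-0.04,-0.26],"yaw": 0}])

```text
t: 13.5
tool_pos: [0.5882, 0.0731, 0.2052]
orientation: [-1.579, 0.06, -0.016]
force: [0.5, -0.4, -1.7]
opening: 0.0196
```

```bash
python3 -c "
from h import *
god(-.012,-.111,.15)
"
```

```text
dock pos [-0.0141  0.0544]
t 13.5 pos [0.5882 0.0731 0.2052] psi -0.048 open 0.0196 | linear [0.003, 0.057, -0.165] yaw 0.002 q6 -1.48 F [ 0.5 -0.4 -1.7]
```

Call:
carry_out(increments=[{"linear": [0.002,0,-0.06],"yaw": 0.002},{"linear": [0.002,0,-0.12],"yaw": 0.002},{"linear": [0.002,0.02,-0.165],"yaw": 0.002},{"linear": [0.002,0.057,-0.166],"yaw": 0.002},{"linear": [0.002,0.057,-0.166],"yaw": 0.002}])

```text
t: 14.12
tool_pos: [0.5763, -0.0929, 0.1433]
orientation: [-1.576, 0.071, -0.01]
force: [0.3, -0.0, -2.3]
opening: 0.0192
```

```bash
python3 -c "
from h import *
god(-.012,-.111,.082)
im=robot.read_camera('scene');crop(im,200,130,320,250,5,'pics/s7.png')
"
```

```text
dock pos [-0.0176 -0.1119]
t 14.12 pos [ 0.5763 -0.0929  0.1433] psi -0.052 open 0.0192 | linear [0.008, 0.061, 0.001] yaw -0.002 q6 -1.76 F [ 0.3 -0.  -2.3]
```

View pics/s7.png

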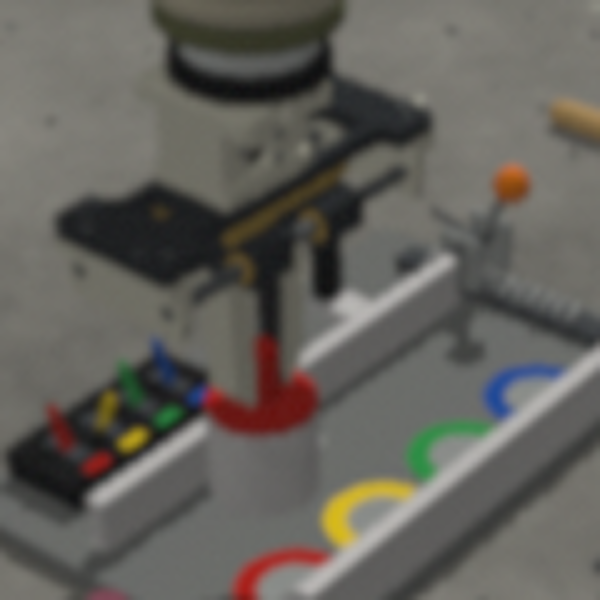

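Call:
carry_out(increments=[{"linear": [0.006,0.025,0.001],"yaw": 0},{"linear": [0.006,0.048,0.001],"yaw": 0},{"linear": [0.006,0.058,0.001],"yaw": 0},{"linear": [0.006,0.062,0.001],"yaw": 0},{"linear": [0.006,0.062,0.001],"yaw": 0}])

```text
t: 14.8
tool_pos: [0.5825, -0.0922, 0.0849]
orientation: [-1.578, 0.066, -0.013]
force: [0.7, -0.3, -1.7]
opening: 0.0196
```

```bash
python3 -c "
from h import *
god(-.012,-.111,.08)
print(tool()[1].round(3))
"
```

```text
dock pos [-0.0115 -0.1109]
t 14.8 pos [ 0.5825 -0.0922  0.0849] psi -0.05 open 0.0196 | linear [-0.0, 0.005, -0.0] yaw -0.0 q6 -1.75 F [ 0.7 -0.3 -1.7]
[[ 0.998 -0.034  0.05 ]
 [-0.05  -0.006  0.999]
 [-0.033 -0.999 -0.008]]
```

Call:
carry_out(increments=[{"linear": [0,0.003,0],"yaw": 0},{"linear": [0,0.005,0],"yaw": 0},{"linear": [0,0.005,0],"yaw": 0}])

```text
t: 15.18
tool_pos: [0.5826, -0.0924, 0.0802]
orientation: [-1.578, 0.065, -0.014]
force: [0.5, 0.2, -1.0]
opening: 0.0199
```

Call:
carry_out(increments=[{"linear": [0,0,0],"yaw": 0},{"linear": [0,0,0],"yaw": 0},{"linear": [0,0,0],"yaw": 0},{"linear": [0,0,0],"yaw": 0}], gripper=0.5)

```text
t: 15.68
tool_pos: [0.5826, -0.0924, 0.0803]
orientation: [-1.578, 0.065, -0.014]
force: [-0.4, -0.8, -0.3]
opening: 0.0462
```

Call:
carry_out(increments=[{"linear": [0,-0.03,0],"yaw": 0},{"linear": [0,-0.07,0],"yaw": 0},{"linear": [0,-0.12,0],"yaw": 0},{"linear": [0,-0.12,0],"yaw": 0},{"linear": [0,-0.12,0],"yaw": 0}], gripper=0.6)

```text
t: 16.3
tool_pos: [0.5864, -0.0915, 0.1998]
orientation: [-1.578, 0.065, -0.014]
force: [0.3, 0.1, 0.1]
opening: 0.0557
```

```bash
python3 -c "
from h import *
go(.5455,-.310,.2,-.05)
print(tool()[1][:,1].round(3))
for n in('top','scene'): cv2.imwrite(f'pics/{n}8.png',robot.read_camera(n))
crop(cv2.imread('pics/top8.png'),280,170,420,280,5.5,'pics/t8.png')
crop(cv2.imread('pics/scene8.png'),130,170,310,300,4.4,'pics/s8.png')
"
```

```text
t 16.3 pos [ 0.5864 -0.0915  0.1998] psi -0.05 open 0.0557 | linear [-0.03, 0.003, -0.22] yaw -0.0 q6 -1.75 F [0.3 0.1 0.1]
[-0.033 -0.007 -0.999]
```

View pics/t8.png

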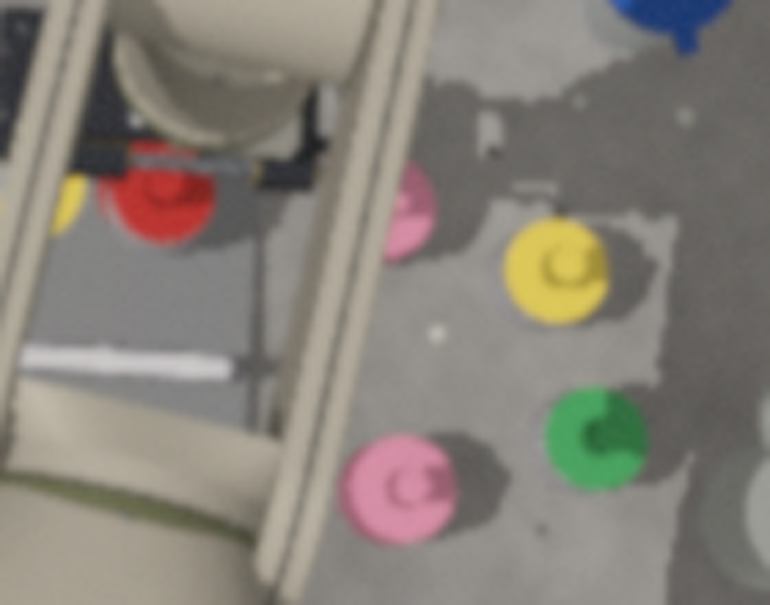

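View pics/s8.png

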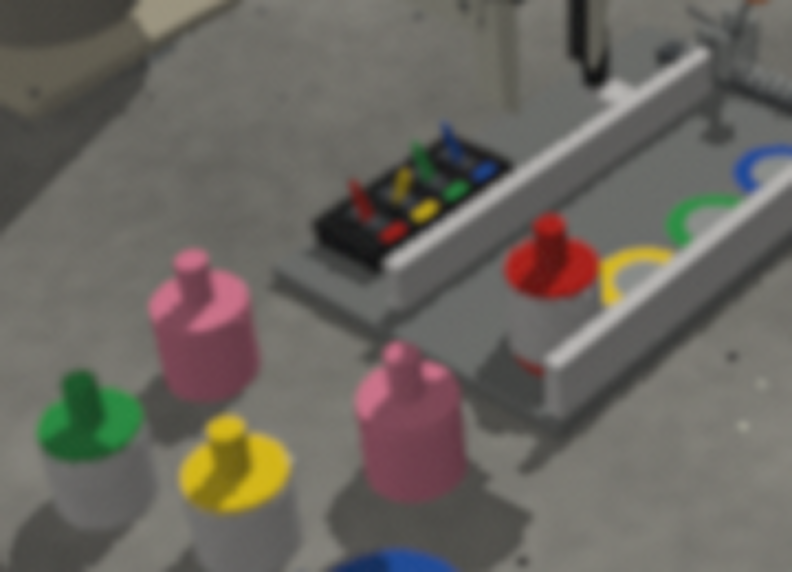

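Call:
carry_out(increments=[{"linear": [-0.01,0,-0.06],"yaw": 0},{"linear": [-0.02,0,-0.12],"yaw": 0},{"linear": [-0.03,0,-0.18],"yaw": 0},{"linear": [-0.03,0,-0.22],"yaw": 0},{"linear": [-0.03,0,-0.22],"yaw": 0}])

```text
t: 17.02
tool_pos: [0.5428, -0.312, 0.1988]
orientation: [-1.576, 0.073, -0.012]
force: [-0.0, -0.4, 0.2]
opening: 0.0557
```

```bash
python3 -c "
from h import *
go(.5455,-.310,.068,-.05)
p=robot.camera_params('wrist');im=robot.read_camera('wrist');cv2.imwrite('pics/w4.png',im)
print(tool()[1][:,1].round(3))
print(proj(p,[[.5455,-.310,z] for z in (.085,.055,0)]))"
```

```text
t 17.02 pos [ 0.5428 -0.312   0.1988] psi -0.054 open 0.0557 | linear [0.008, 0.131, 0.003] yaw -0.004 q6 -2.1 F [-0.  -0.4  0.2]
[-0.039 -0.004 -0.999]
[[283.00871371 220.05430884]
 [283.01081523 213.72751131]
 [283.01368107 204.77356741]]
```

View pics/w4.png

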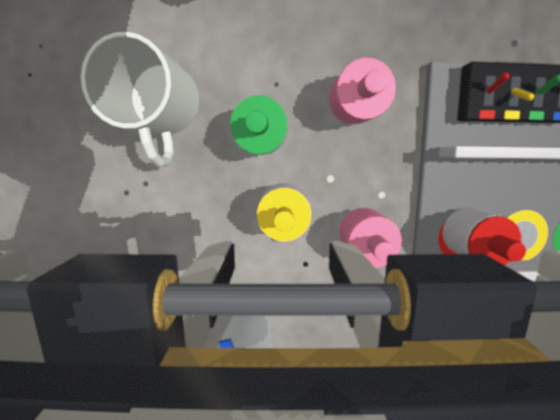

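Call:
carry_out(increments=[{"linear": [0.006,0.06,0.002],"yaw": -0.004},{"linear": [0.007,0.11,0.002],"yaw": -0.004},{"linear": [0.007,0.131,0.002],"yaw": -0.004},{"linear": [0.007,0.131,0.002],"yaw": -0.004},{"linear": [0.007,0.131,0.002],"yaw": -0.004}])

```text
t: 17.7
tool_pos: [0.5463, -0.3088, 0.069]
orientation: [-1.576, 0.067, -0.008]
force: [-0.5, -0.4, 0.1]
opening: 0.056
```

Call:
carry_out(increments=[{"linear": [0,0,0],"yaw": 0},{"linear": [0,0,0],"yaw": 0},{"linear": [0,0,0],"yaw": 0},{"linear": [0,0,0],"yaw": 0},{"linear": [0,0,0],"yaw": 0}], gripper=0)

```text
t: 18.32
tool_pos: [0.5463, -0.3089, 0.0689]
orientation: [-1.576, 0.067, -0.009]
force: [0.3, -1.0, -0.0]
opening: 0.0192
```

Call:
carry_out(increments=[{"linear": [0,0,0],"yaw": 0},{"linear": [0,0,0],"yaw": 0}])

```text
t: 18.58
tool_pos: [0.5462, -0.309, 0.0689]
orientation: [-1.576, 0.067, -0.009]
force: [0.3, -0.6, 0.5]
opening: 0.0195
```

Call:
carry_out(increments=[{"linear": [0,-0.03,0],"yaw": 0},{"linear": [0,-0.09,0],"yaw": 0},{"linear": [0,-0.14,0],"yaw": 0},{"linear": [0,-0.14,0],"yaw": 0},{"linear": [0,-0.14,0],"yaw": 0}])

```text
t: 19.2
tool_pos: [0.551, -0.308, 0.2076]
orientation: [-1.575, 0.068, -0.008]
force: [-0.7, 0.9, -3.4]
opening: 0.0195
```

```bash
python3 -c "
from h import *
god(-.012,-.037,.21)
print(tool()[1][:,1].round(3))
"
```

```text
dock pos [-0.0322 -0.328 ]
t 19.2 pos [ 0.551  -0.308   0.2076] psi -0.048 open 0.0195 | linear [0.021, -0.005, 0.291] yaw 0.002 q6 -2.1 F [-0.7  0.9 -3.4]
[-0.039 -0.004 -0.999]
```

Call:
carry_out(increments=[{"linear": [0.02,0,0.06],"yaw": 0.002},{"linear": [0.02,0,0.12],"yaw": 0.002},{"linear": [0.02,0,0.18],"yaw": 0.002},{"linear": [0.021,0,0.24],"yaw": 0.002},{"linear": [0.021,0,0.29],"yaw": 0.002}])

```text
t: 19.82
tool_pos: [0.584, -0.0168, 0.2019]
orientation: [-1.574, 0.073, -0.005]
force: [1.1, -0.4, -1.7]
opening: 0.0199
```

Call:
carry_out(increments=[{"linear": [0,0,0.005],"yaw": 0},{"linear": [0,0,0.005],"yaw": 0}])

```text
t: 20.08
tool_pos: [0.5828, -0.0115, 0.1993]
orientation: [-1.574, 0.075, -0.0]
force: [1.1, -0.8, -1.8]
opening: 0.0197
```

```bash
python3 -c "
from h import *
god(-.012,-.037,.082)
print(tool()[1][:,1].round(3))
im=robot.read_camera('scene');crop(im,200,110,340,250,4.2,'pics/s9.png')
"
```

```text
dock pos [-0.0152 -0.0303]
t 20.07 pos [ 0.5828 -0.0115  0.1993] psi -0.048 open 0.0197 | linear [0.009, 0.117, -0.006] yaw 0.002 q6 -1.62 F [ 1.1 -0.8 -1.8]
[-0.048 -0.003 -0.999]
```

View pics/s9.png

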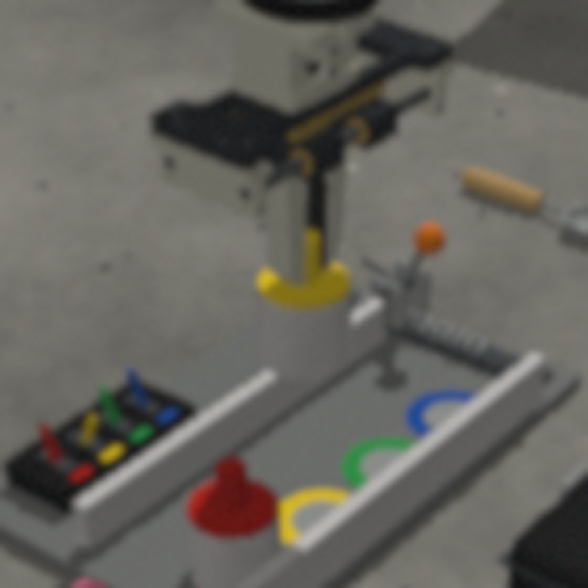

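Call:
carry_out(increments=[{"linear": [0.004,0.04,-0.006],"yaw": 0.002},{"linear": [0.007,0.08,-0.006],"yaw": 0.002},{"linear": [0.009,0.105,-0.006],"yaw": 0.002},{"linear": [0.009,0.116,-0.006],"yaw": 0.002},{"linear": [0.009,0.116,-0.006],"yaw": 0.002}])

```text
t: 20.75
tool_pos: [0.5862, -0.0203, 0.0834]
orientation: [-1.575, 0.079, -0.004]
force: [-0.1, -0.8, -1.6]
opening: 0.0193
```

```bash
python3 -c "
from h import *
god(-.012,-.037,.081)
print(tool()[1][:,1].round(3))
"
```

```text
dock pos [-0.0114 -0.0389]
t 20.75 pos [ 0.5862 -0.0203  0.0834] psi -0.053 open 0.0193 | linear [-0.001, 0.002, 0.002] yaw -0.003 q6 -1.63 F [-0.1 -0.8 -1.6]
[-0.048 -0.003 -0.999]
```

Call:
carry_out(increments=[{"linear": [0,0.003,0.002],"yaw": -0.003},{"linear": [0,0.003,0.002],"yaw": -0.003}])

```text
t: 21.0
tool_pos: [0.5867, -0.0183, 0.0812]
orientation: [-1.575, 0.075, -0.003]
force: [1.0, 0.5, -2.1]
opening: 0.0193
```

Call:
carry_out(increments=[{"linear": [0,0,0],"yaw": 0},{"linear": [0,0,0],"yaw": 0},{"linear": [0,0,0],"yaw": 0},{"linear": [0,0,0],"yaw": 0}], gripper=0.5)

```text
t: 21.5
tool_pos: [0.5868, -0.0183, 0.0814]
orientation: [-1.575, 0.075, -0.003]
force: [-0.0, 0.9, 0.5]
opening: 0.0461
```

Call:
carry_out(increments=[{"linear": [0,-0.03,0],"yaw": 0},{"linear": [0,-0.08,0],"yaw": 0},{"linear": [0,-0.12,0],"yaw": 0},{"linear": [0,-0.12,0],"yaw": 0},{"linear": [0,-0.12,0],"yaw": 0}], gripper=0.6)

```text
t: 22.12
tool_pos: [0.592, -0.0179, 0.2006]
orientation: [-1.574, 0.076, -0.002]
force: [-0.9, -0.9, 0.4]
opening: 0.0558
```

```bash
python3 -c "
from h import *
it=robot.read_camera('top');cv2.imwrite('pics/t10.png',it)
for n,lo,hi,roi in (('grn',(45,90,50),(85,255,255),(340,180,420,290)),('red',(0,150,80),(6,255,255),(290,170,340,230))):
    b,m=blob(it,lo,hi,roi,50); c=max(cv2.findContours(m,0,2)[0],key=cv2.contourArea); e=cv2.minEnclosingCircle(c);X=onz(P['top'],e[0],.055 if n=='grn' else .067);print(n,b,e,X.round(4),w2d(*X[:2]).round(4))
go(.4543,-.3305,.2,-.05)
print(tool()[1][:,1].round(3))
"
```

```text
grn [(245, [388.0, 249.1], [380, 241, 17, 17])] ((387.8529357910156, 249.4705810546875), 9.036401748657227) [ 0.4537 -0.3301  0.055 ] [-0.1282 -0.355 ]
red [] ((302.0, 205.5), 4.924529075622559) [ 0.5813 -0.0708  0.067 ] [-0.0138 -0.0896]
t 22.18 pos [ 0.5915 -0.0178  0.1997] psi -0.05 open 0.0558 | linear [-0.121, 0.007, -0.319] yaw 0.0 q6 -1.63 F [ 0.7  0.1 -0.9]
[-0.048 -0.003 -0.999]
```

View pics/t10.png

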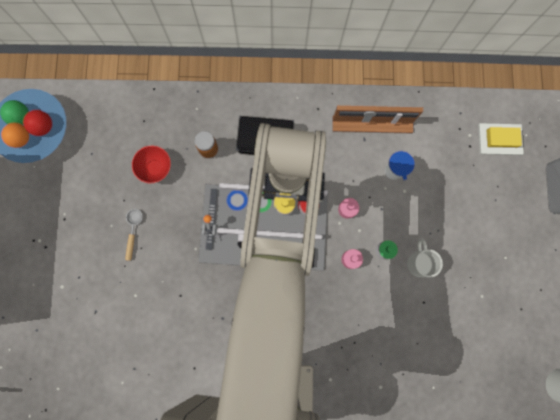

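Call:
carry_out(increments=[{"linear": [-0.022,0.001,-0.058],"yaw": 0},{"linear": [-0.044,0.002,-0.116],"yaw": 0},{"linear": [-0.066,0.003,-0.174],"yaw": 0},{"linear": [-0.088,0.004,-0.23],"yaw": 0},{"linear": [-0.088,0.004,-0.23],"yaw": 0}], gripper=0.48)

```text
t: 22.8
tool_pos: [0.4894, -0.2462, 0.1992]
orientation: [-1.573, 0.084, -0.003]
force: [0.5, 0.5, 0.1]
opening: 0.0444
```

```bash
python3 -c "
from h import *
go(.454,-.330,.2,-.05)
print(tool()[1][:,1].round(3))
"
```

```text
t 22.8 pos [ 0.4894 -0.2462  0.1992] psi -0.055 open 0.0444 | linear [-0.031, 0.001, -0.086] yaw -0.005 q6 -2.05 F [0.5 0.5 0.1]
[-0.051 -0.002 -0.999]
```

Call:
carry_out(increments=[{"linear": [-0.02,0,-0.05],"yaw": -0.005},{"linear": [-0.031,0.001,-0.086],"yaw": -0.005},{"linear": [-0.031,0.001,-0.086],"yaw": -0.005},{"linear": [-0.031,0.001,-0.086],"yaw": -0.005}])

```text
t: 23.3
tool_pos: [0.4539, -0.3289, 0.1991]
orientation: [-1.572, 0.08, 0.002]
force: [0.5, 0.5, -1.0]
opening: 0.044
```

```bash
python3 -c "
from h import *
go(.454,-.330,.068,-.05)
p=robot.camera_params('wrist');im=robot.read_camera('wrist');cv2.imwrite('pics/w5.png',im)
print(tool()[1][:,1].round(3))
print(proj(p,[[.454,-.330,z] for z in (.085,.055,0)]))"
```

```text
t 23.3 pos [ 0.4539 -0.3289  0.1991] psi -0.05 open 0.044 | linear [0.007, 0.131, -0.001] yaw 0.0 q6 -2.21 F [ 0.5  0.5 -1. ]
[-0.052 -0.001 -0.999]
[[279.07756248 219.13693332]
 [279.33974986 213.29720367]
 [279.71073957 205.03687005]]
```

View pics/w5.png

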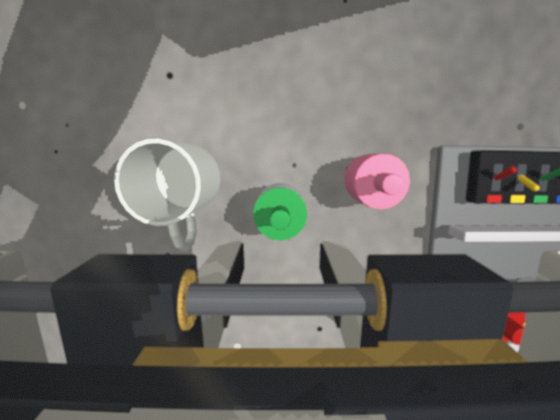

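Call:
carry_out(increments=[{"linear": [0.003,0.05,-0.001],"yaw": 0},{"linear": [0.006,0.1,-0.001],"yaw": 0},{"linear": [0.006,0.131,-0.001],"yaw": 0},{"linear": [0.006,0.131,-0.001],"yaw": 0},{"linear": [0.006,0.131,-0.001],"yaw": 0}])

```text
t: 23.98
tool_pos: [0.4538, -0.3291, 0.0684]
orientation: [-1.572, 0.078, 0.004]
force: [0.7, -0.5, -0.6]
opening: 0.0448
```

Call:
carry_out(increments=[{"linear": [0,0,0],"yaw": 0},{"linear": [0,0,0],"yaw": 0},{"linear": [0,0,0],"yaw": 0},{"linear": [0,0,0],"yaw": 0},{"linear": [0,0,0],"yaw": 0}], gripper=0)

```text
t: 24.6
tool_pos: [0.454, -0.3293, 0.0687]
orientation: [-1.572, 0.078, 0.004]
force: [0.5, 0.4, 1.1]
opening: 0.0198
```

Call:
carry_out(increments=[{"linear": [0,0,0],"yaw": 0}])

```text
t: 24.72
tool_pos: [0.4539, -0.3293, 0.0687]
orientation: [-1.572, 0.078, 0.003]
force: [0.7, 0.2, -0.1]
opening: 0.0197
```

Call:
carry_out(increments=[{"linear": [0,-0.03,0],"yaw": 0},{"linear": [0,-0.09,0],"yaw": 0},{"linear": [0,-0.14,0],"yaw": 0},{"linear": [0,-0.14,0],"yaw": 0},{"linear": [0,-0.14,0],"yaw": 0}])

```text
t: 25.35
tool_pos: [0.4607, -0.3288, 0.2073]
orientation: [-1.571, 0.079, 0.004]
force: [-0.3, -0.1, -2.4]
opening: 0.0194
```

```bash
python3 -c "
from h import *
god(-.012,.037,.21)
print(tool()[1][:,1].round(3))
"
```

```text
dock pos [-0.1213 -0.3533]
t 25.35 pos [ 0.4607 -0.3288  0.2073] psi -0.048 open 0.0194 | linear [0.11, -0.009, 0.39] yaw 0.002 q6 -2.21 F [-0.3 -0.1 -2.4]
[-0.053  0.    -0.999]
```

Call:
carry_out(increments=[{"linear": [0.016,-0.008,0.058],"yaw": 0.002},{"linear": [0.032,-0.009,0.116],"yaw": 0.002},{"linear": [0.048,-0.009,0.174],"yaw": 0.002},{"linear": [0.064,-0.009,0.225],"yaw": 0.002},{"linear": [0.064,-0.009,0.225],"yaw": 0.002}])

```text
t: 25.98
tool_pos: [0.535, -0.1032, 0.2094]
orientation: [-1.569, 0.08, 0.01]
force: [0.1, -1.1, -1.7]
opening: 0.0194
```

```bash
python3 -c "
from h import *
god(-.012,.037,.21)
print(tool()[1][:,1].round(3))
"
```

```text
dock pos [-0.0583 -0.1242]
t 25.98 pos [ 0.535  -0.1032  0.2094] psi -0.045 open 0.0194 | linear [0.047, -0.003, 0.161] yaw 0.005 q6 -1.8 F [ 0.1 -1.1 -1.7]
[-0.058  0.003 -0.998]
```

Call:
carry_out(increments=[{"linear": [0.018,-0.002,0.058],"yaw": 0.005},{"linear": [0.034,-0.002,0.116],"yaw": 0.005},{"linear": [0.047,-0.003,0.161],"yaw": 0.005},{"linear": [0.047,-0.003,0.161],"yaw": 0.005},{"linear": [0.047,-0.003,0.161],"yaw": 0.005}])

```text
t: 26.6
tool_pos: [0.5883, 0.0544, 0.2078]
orientation: [-1.57, 0.087, 0.009]
force: [0.1, -0.6, -2.0]
opening: 0.0193
```

```bash
python3 -c "
from h import *
god(-.012,.037,.083)
print(tool()[1][:,1].round(3))
"
```

```text
dock pos [-0.013   0.0358]
t 26.6 pos [0.5883 0.0544 0.2078] psi -0.05 open 0.0193 | linear [0.009, 0.124, 0.001] yaw -0.0 q6 -1.52 F [ 0.1 -0.6 -2. ]
[-0.061  0.002 -0.998]
```

Call:
carry_out(increments=[{"linear": [0.004,0.04,0.001],"yaw": 0},{"linear": [0.007,0.085,0.001],"yaw": 0},{"linear": [0.009,0.11,0.001],"yaw": 0},{"linear": [0.009,0.125,0.001],"yaw": 0},{"linear": [0.009,0.125,0.001],"yaw": 0}])

```text
t: 27.22
tool_pos: [0.5892, 0.0537, 0.0819]
orientation: [-1.57, 0.089, 0.008]
force: [0.7, 0.1, -1.2]
opening: 0.0195
```

```bash
python3 -c "
from h import *
god(-.012,.037,.081)
im=robot.read_camera('scene');crop(im,200,110,340,250,4.2,'pics/s11.png')
"
```

```text
dock pos [-0.0121  0.0352]
t 27.23 pos [0.5892 0.0537 0.0819] psi -0.052 open 0.0195 | linear [0.0, 0.001, 0.002] yaw -0.002 q6 -1.52 F [ 0.7  0.1 -1.2]
```

View pics/s11.png

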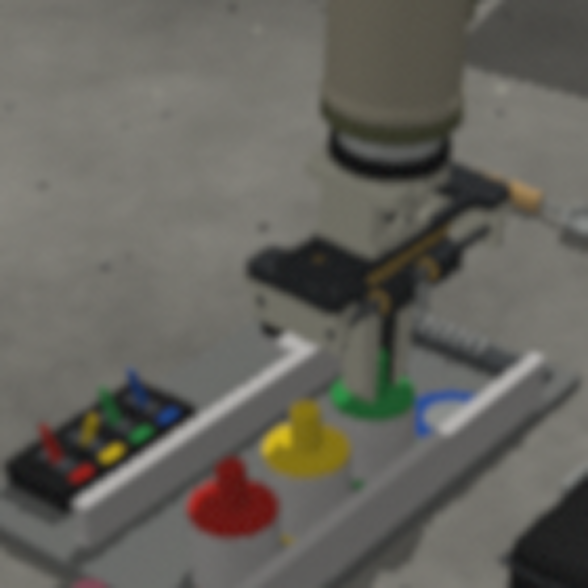

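Call:
carry_out(increments=[{"linear": [0,0.001,0.002],"yaw": 0},{"linear": [0,0.001,0.002],"yaw": 0}])

```text
t: 27.52
tool_pos: [0.5904, 0.0562, 0.0827]
orientation: [-1.57, 0.087, 0.006]
force: [-0.6, -0.7, -1.9]
opening: 0.0195
```

Call:
carry_out(increments=[{"linear": [0,0,0],"yaw": 0},{"linear": [0,0,0],"yaw": 0},{"linear": [0,0,0],"yaw": 0},{"linear": [0,0,0],"yaw": 0}], gripper=0.5)

```text
t: 28.02
tool_pos: [0.5904, 0.0563, 0.0828]
orientation: [-1.57, 0.087, 0.006]
force: [-0.4, 0.3, 0.1]
opening: 0.046
```

Call:
carry_out(increments=[{"linear": [0,-0.03,0],"yaw": 0},{"linear": [0,-0.08,0],"yaw": 0},{"linear": [0,-0.13,0],"yaw": 0},{"linear": [0,-0.13,0],"yaw": 0},{"linear": [0,-0.13,0],"yaw": 0}])

```text
t: 28.65
tool_pos: [0.598, 0.056, 0.2121]
orientation: [-1.57, 0.087, 0.006]
force: [-0.1, -0.2, -1.3]
opening: 0.0466
```

Call:
carry_out(increments=[{"linear": [-0.06,0,0.02],"yaw": 0},{"linear": [-0.12,0,0.06],"yaw": 0},{"linear": [-0.16,0,0.12],"yaw": 0},{"linear": [-0.16,0,0.15],"yaw": 0},{"linear": [-0.16,0,0.15],"yaw": 0}], gripper=0)

```text
t: 29.28
tool_pos: [0.4439, 0.2162, 0.2194]
orientation: [-1.57, 0.086, 0.012]
force: [0.0, -0.7, -0.1]
opening: 0.0022
```

```bash
cat >> h.py <<'E'
def pots(tag):
    it=robot.read_camera('top');cv2.imwrite(f'pics/t{tag}.png',it);sc=robot.read_camera('scene');cv2.imwrite(f'pics/s{tag}.png',sc)
    for n,lo,hi in (('red',(0,150,60),(6,255,255)),('yel',(20,110,80),(34,255,255)),('grn',(45,90,40),(85,255,255))):
        b,m=blob(it,lo,hi,(195,165,340,240),50); cs=cv2.findContours(m,0,2)[0]
        if not cs: print(n,'none');continue
        c=max(cs,key=cv2.contourArea); e=cv2.minEnclosingCircle(c);X=onz(P['top'],e[0],.067);print(n,e,w2d(*X[:2]).round(4))
    crop(it,180,160,350,290,4.5,f'pics/tc{tag}.png');crop(sc,190,110,350,260,4,f'pics/sc{tag}.png')
E
python3 -c "
from h import *
pots(12)
god(-.13,.185,.21)
print(tool()[1][:,1].round(3))
"
```

```text
red ((308.4418640136719, 203.72093200683594), 9.826193809509277) [-0.0071 -0.1087]
yel ((284.17498779296875, 203.0), 10.60815715789795) [-0.0097 -0.0358]
grn ((260.5, 201.0833282470703), 9.987937927246094) [-0.0086  0.0353]
dock pos [-0.1639  0.1878]
t 29.38 pos [0.4452 0.2137 0.2196] psi -0.05 open 0.0006 | linear [0.034, 0.008, -0.003] yaw 0.0 q6 -1.19 F [ 0.1 -0.1 -0.9]
[-0.062  0.    -0.998]
```

View pics/tc12.png

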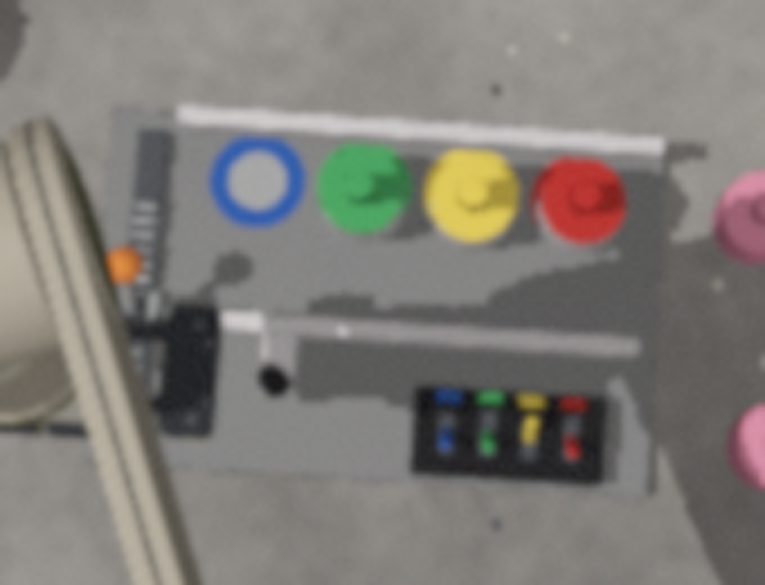

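View pics/sc12.png

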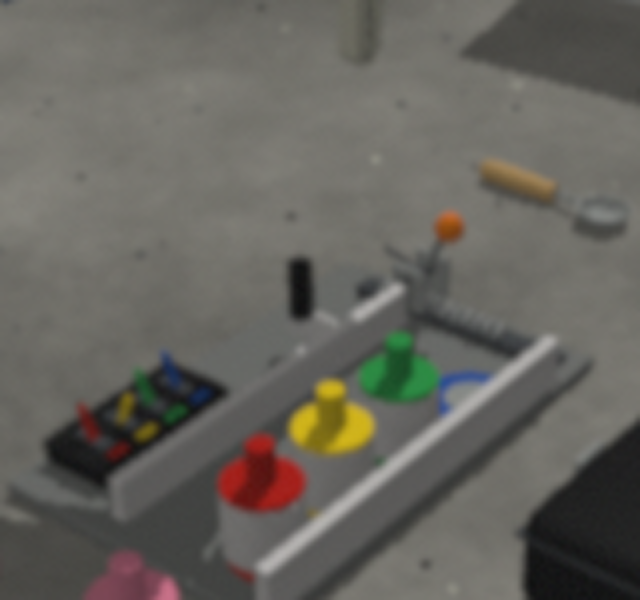

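```bash
python3 -c "
from h import *
god(-.02,.185,.2)
god(-.02,.185,.098)
"
```

```text
dock pos [-0.1639  0.1878]
t 29.38 pos [0.4452 0.2137 0.2196] psi -0.05 open 0.0006 | linear [0.145, 0.011, -0.003] yaw 0.0 q6 -1.19 F [ 0.1 -0.1 -0.9]
dock pos [-0.1639  0.1878]
t 29.38 pos [0.4452 0.2137 0.2196] psi -0.05 open 0.0006 | linear [0.151, 0.112, -0.002] yaw 0.0 q6 -1.19 F [ 0.1 -0.1 -0.9]
```

Call:
carry_out(increments=[{"linear": [0.06,0,-0.003],"yaw": 0},{"linear": [0.12,0.005,-0.003],"yaw": 0},{"linear": [0.145,0.011,-0.003],"yaw": 0},{"linear": [0.145,0.011,-0.003],"yaw": 0}])

```text
t: 29.88
tool_pos: [0.5894, 0.201, 0.1967]
orientation: [-1.572, 0.093, 0.01]
force: [-0.9, 0.2, -0.4]
opening: 0.0005
```

Call:
carry_out(increments=[{"linear": [0.004,0.05,0],"yaw": 0},{"linear": [0.006,0.1,0],"yaw": 0},{"linear": [0.006,0.1,0],"yaw": 0},{"linear": [0.006,0.1,0],"yaw": 0}])

```text
t: 30.38
tool_pos: [0.5894, 0.2004, 0.0988]
orientation: [-1.572, 0.092, 0.009]
force: [0.2, -0.9, 0.8]
opening: 0.0006
```

```bash
python3 -c "
from h import *
god(-.098,.185,.098)
pots(13)
"
```

```text
dock pos [-0.0192  0.1817]
t 30.38 pos [0.5894 0.2004 0.0988] psi -0.053 open 0.0006 | linear [-0.079, 0.006, 0.003] yaw -0.003 q6 -1.28 F [ 0.2 -0.9  0.8]
red ((308.11865234375, 204.19491577148438), 9.662242889404297) [-0.0086 -0.1078]
yel ((284.1499938964844, 202.5), 10.453454971313477) [-0.0082 -0.0357]
grn ((260.5, 201.5), 10.12432861328125) [-0.0098  0.0352]
```

View pics/sc13.png

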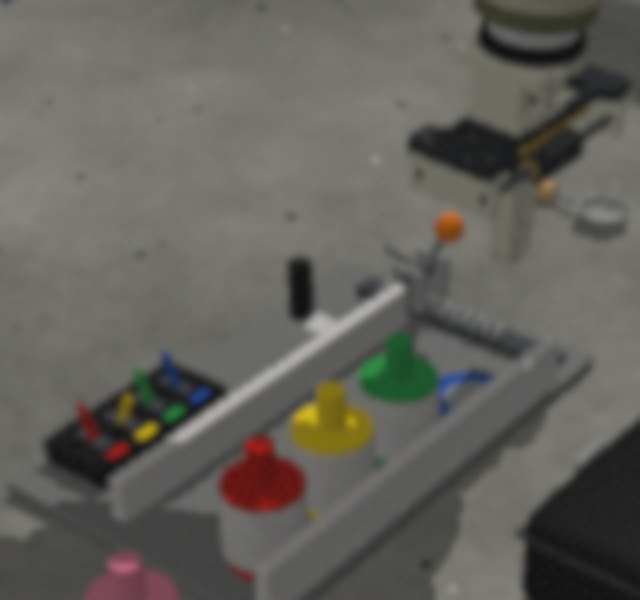

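Call:
carry_out(increments=[{"linear": [-0.03,0.003,0.003],"yaw": 0},{"linear": [-0.05,0.004,0.003],"yaw": 0},{"linear": [-0.07,0.005,0.003],"yaw": 0},{"linear": [-0.082,0.006,0.003],"yaw": 0},{"linear": [-0.085,0.006,0.003],"yaw": 0}])

```text
t: 31.1
tool_pos: [0.5062, 0.2088, 0.1008]
orientation: [-1.571, 0.088, 0.005]
force: [0.8, -0.1, 0.5]
opening: 0.0003
```

Call:
carry_out(increments=[{"linear": [0.02,-0.02,0],"yaw": 0},{"linear": [0.03,-0.07,0],"yaw": 0},{"linear": [0.03,-0.1,0],"yaw": 0},{"linear": [0.03,-0.1,0],"yaw": 0}])

```text
t: 31.6
tool_pos: [0.5448, 0.2075, 0.2027]
orientation: [-1.569, 0.083, -0.0]
force: [0.6, 0.2, 0.8]
opening: 0.0002
```

```bash
python3 -c "
from h import *
pots(14)
god(-.141,.085,.2)
"
```

```text
red ((308.0813903808594, 204.2906951904297), 9.659320831298828) [-0.0089 -0.1077]
yel ((284.1499938964844, 202.5), 10.453454971313477) [-0.0082 -0.0357]
grn ((260.20001220703125, 201.0), 10.248991012573242) [-0.0084  0.0362]
dock pos [-0.0666  0.1859]
t 31.7 pos [0.5423 0.207  0.1985] psi -0.053 open 0.0006 | linear [-0.074, 0.003, -0.101] yaw -0.003 q6 -1.25 F [-0.4  0.2 -0.1]
```

View pics/sc14.png

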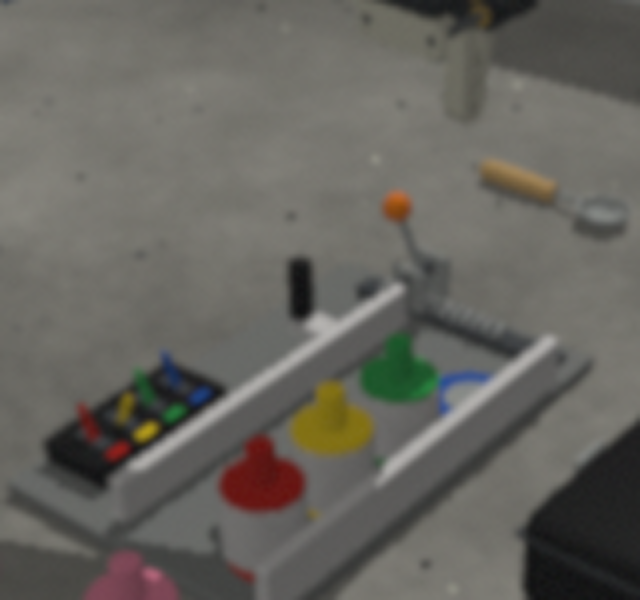

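Call:
carry_out(increments=[{"linear": [-0.05,0,-0.03],"yaw": -0.003},{"linear": [-0.09,0,-0.07],"yaw": -0.003},{"linear": [-0.118,0,-0.1],"yaw": -0.003},{"linear": [-0.118,0,-0.1],"yaw": -0.003},{"linear": [-0.118,0,-0.1],"yaw": -0.003}])

```text
t: 32.33
tool_pos: [0.4192, 0.1135, 0.2047]
orientation: [-1.57, 0.086, 0.007]
force: [-0.3, 0.4, 0.9]
opening: 0.0007
```

```bash
python3 -c "
from h import *
god(-.183,.085,.074)
"
```

```text
dock pos [-0.1848  0.0864]
t 32.33 pos [0.4192 0.1135 0.2047] psi -0.05 open 0.0007 | linear [0.01, 0.13, -0.001] yaw -0.0 q6 -1.38 F [-0.3  0.4  0.9]
```

Call:
carry_out(increments=[{"linear": [0.003,0.05,-0.001],"yaw": 0},{"linear": [0.006,0.1,-0.001],"yaw": 0},{"linear": [0.008,0.13,-0.001],"yaw": 0},{"linear": [0.008,0.13,-0.001],"yaw": 0},{"linear": [0.008,0.13,-0.001],"yaw": 0}])

```text
t: 32.95
tool_pos: [0.4204, 0.1127, 0.0755]
orientation: [-1.57, 0.085, 0.007]
force: [-0.6, -0.0, 1.7]
opening: 0.0001
```

```bash
python3 -c "
from h import *
god(-.11,.085,.074)
im=robot.read_camera('scene');crop(im,220,120,320,210,6,'pics/s15.png')
"
```

```text
dock pos [-0.1836  0.0856]
t 32.95 pos [0.4204 0.1127 0.0755] psi -0.05 open 0.0001 | linear [0.074, -0.003, -0.001] yaw 0.0 q6 -1.39 F [-0.6 -0.   1.7]
```

View pics/s15.png

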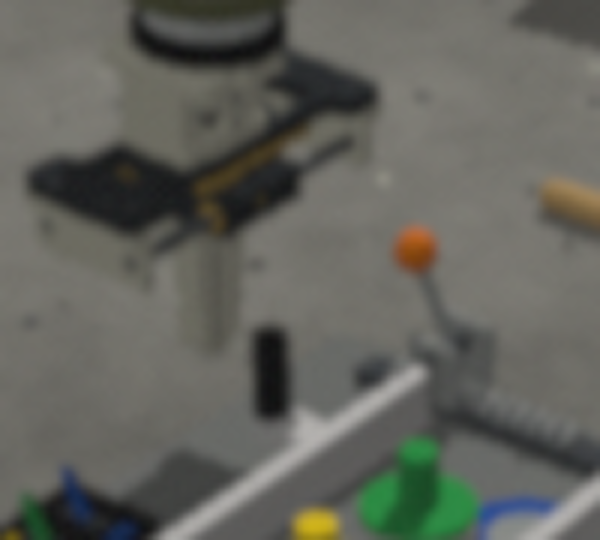

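Call:
carry_out(increments=[{"linear": [0.02,-0.001,-0.001],"yaw": 0},{"linear": [0.035,-0.002,-0.001],"yaw": 0},{"linear": [0.05,-0.002,-0.001],"yaw": 0},{"linear": [0.065,-0.003,-0.001],"yaw": 0},{"linear": [0.074,-0.003,-0.001],"yaw": 0}])

```text
t: 33.62
tool_pos: [0.496, 0.1083, 0.0766]
orientation: [-1.57, 0.083, 0.005]
force: [-4.6, -0.4, 4.0]
opening: 0.0005
```

```bash
python3 -c "
from h import *
god(-.093,.085,.074)
pots(16)
"
```

```text
dock pos [-0.1079  0.085 ]
t 33.62 pos [0.496  0.1083 0.0766] psi -0.05 open 0.0005 | linear [0.015, 0.002, -0.0] yaw 0.0 q6 -1.42 F [-4.6 -0.4  4. ]
red ((308.1499938964844, 203.66250610351562), 9.855886459350586) [-0.007  -0.1078]
yel ((284.1499938964844, 202.5), 10.453454971313477) [-0.0082 -0.0357]
grn ((263.5, 201.38235473632812), 8.747321128845215) [-0.0089  0.0263]
```

View pics/sc16.png

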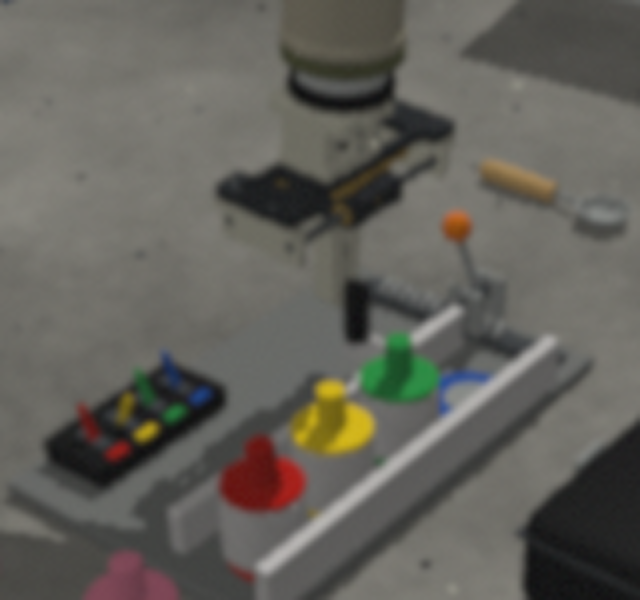

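Call:
carry_out(increments=[{"linear": [0.005,0,0],"yaw": 0},{"linear": [0.008,0,0],"yaw": 0},{"linear": [0.011,0.001,0],"yaw": 0},{"linear": [0.013,0.001,0],"yaw": 0}])

```text
t: 34.22
tool_pos: [0.5083, 0.1077, 0.0752]
orientation: [-1.57, 0.084, 0.006]
force: [-9.3, -0.7, 8.2]
opening: 0.0006
```

```bash
python3 -c "
from h import *
god(-.091,.085,.074)
"
```

```text
dock pos [-0.0955  0.085 ]
t 34.23 pos [0.5083 0.1077 0.0752] psi -0.05 open 0.0006 | linear [0.005, 0.001, -0.0] yaw 0.0 q6 -1.42 F [-9.3 -0.7  8.2]
```

Call:
carry_out(increments=[{"linear": [0.002,0,0],"yaw": 0},{"linear": [0.004,0,0],"yaw": 0}])

```text
t: 34.48
tool_pos: [0.5102, 0.1076, 0.0752]
orientation: [-1.57, 0.087, 0.009]
force: [-18.4, -0.1, 13.1]
opening: 0.0005
```

```bash
python3 -c "
from h import *
god(-.091,.085,.074)
pots(17)
"
```

```text
dock pos [-0.0937  0.085 ]
t 34.48 pos [0.5102 0.1076 0.0752] psi -0.049 open 0.0005 | linear [0.003, 0.001, -0.0] yaw 0.001 q6 -1.42 F [-18.4  -0.1  13.1]
red ((308.8043518066406, 201.7608642578125), 9.227171897888184) [-0.0011 -0.1094]
yel ((284.3333435058594, 201.5), 10.833425521850586) [-0.0051 -0.036 ]
grn ((263.5, 198.43333435058594), 7.5832695960998535) [0.0001 0.0269]
```

Call:
carry_out(increments=[{"linear": [-0.02,0,0],"yaw": 0},{"linear": [-0.04,-0.02,0],"yaw": 0},{"linear": [-0.06,-0.08,0],"yaw": 0},{"linear": [-0.06,-0.11,0],"yaw": 0},{"linear": [-0.06,-0.11,0],"yaw": 0}])

```text
t: 35.2
tool_pos: [0.4595, 0.1107, 0.1928]
orientation: [-1.569, 0.08, 0.003]
force: [0.5, -0.6, 0.2]
opening: 0.0005
```

```bash
python3 -c "
from h import *
god(-.2,-.058,.2)
print(tool()[1][:,1].round(3))
p=robot.camera_params('wrist');im=robot.read_camera('wrist');cv2.imwrite('pics/w6.png',im)
pots(18)
"
```

```text
dock pos [-0.1444  0.0856]
t 35.2 pos [0.4595 0.1107 0.1928] psi -0.049 open 0.0005 | linear [-0.056, -0.004, -0.144] yaw 0.001 q6 -1.4 F [ 0.5 -0.6  0.2]
[-0.053  0.002 -0.999]
red ((309.0, 202.0), 9.486932754516602) [-0.0018 -0.11  ]
yel ((284.2894592285156, 201.5), 10.86856460571289) [-0.0051 -0.0359]
grn ((261.0967712402344, 197.83871459960938), 9.161903381347656) [0.0014 0.0342]
```

View pics/sc18.png

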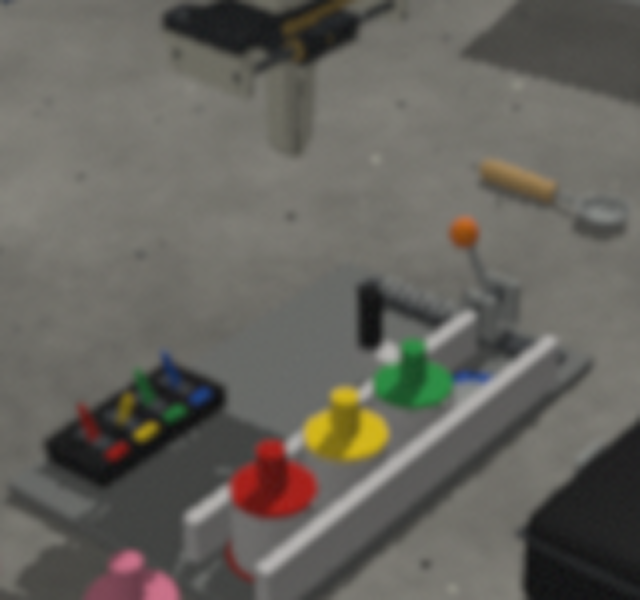

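View pics/tc18.png

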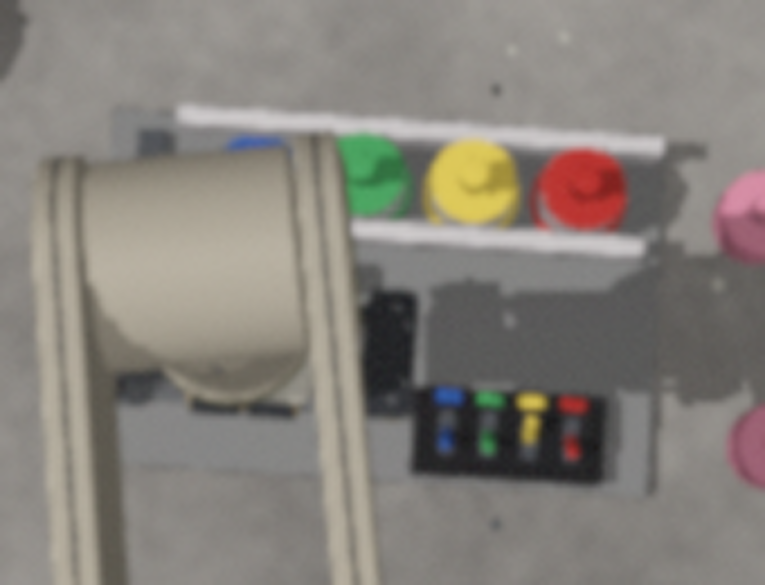

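View pics/w6.png

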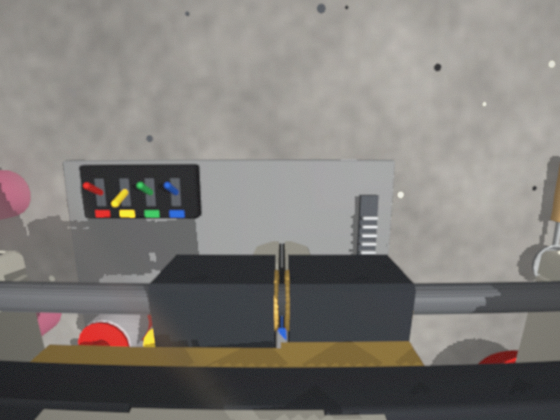

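```bash
python3 -c "
from h import *
god(-.208,-.059,.12)"
```

```text
dock pos [-0.1472  0.0851]
t 35.35 pos [0.4567 0.1103 0.1879] psi -0.049 open 0.0003 | linear [-0.057, 0.072, -0.144] yaw 0.001 q6 -1.4 F [ 0.2  0.7 -0.1]
```

Call:
carry_out(increments=[{"linear": [-0.03,0,-0.05],"yaw": 0.001},{"linear": [-0.058,0,-0.1],"yaw": 0.001},{"linear": [-0.06,0.02,-0.144],"yaw": 0.001},{"linear": [-0.057,0.072,-0.144],"yaw": 0.001},{"linear": [-0.057,0.072,-0.144],"yaw": 0.001}])

```text
t: 35.98
tool_pos: [0.384, -0.0302, 0.1151]
orientation: [-1.568, 0.097, 0.016]
force: [-0.2, -0.7, 0.0]
opening: 0.0002
```

```bash
python3 -c "
from h import *
god(-.206,-.059,.055)
print(tool()[1][:,1].round(3))
im=robot.read_camera('scene');crop(im,180,120,290,220,6,'pics/s19.png')"
```

```text
dock pos [-0.2128 -0.0589]
t 35.98 pos [ 0.384  -0.0302  0.1151] psi -0.052 open 0.0002 | linear [0.011, 0.059, -0.0] yaw -0.002 q6 -1.72 F [-0.2 -0.7  0. ]
[-0.072  0.004 -0.997]
```

View pics/s19.png

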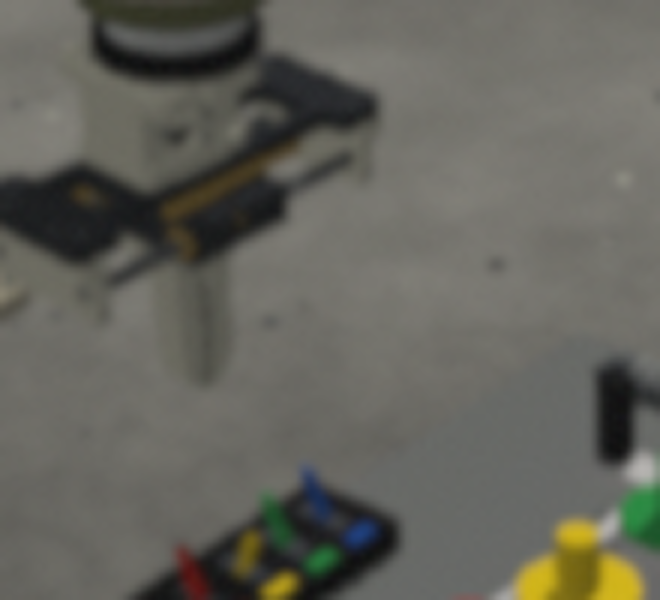

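Now down, then push green.

Call:
carry_out(increments=[{"linear": [0.005,0.03,0],"yaw": 0},{"linear": [0.008,0.059,0],"yaw": 0},{"linear": [0.008,0.059,0],"yaw": 0},{"linear": [0.008,0.059,0],"yaw": 0}])

```text
t: 36.52
tool_pos: [0.3912, -0.0303, 0.0603]
orientation: [-1.569, 0.091, 0.013]
force: [-0.1, 0.1, 0.6]
opening: 0.0007
```

```bash
python3 -c "
from h import *
god(-.162,-.059,.055)
im=robot.read_camera('scene');crop(im,180,140,290,240,6,'pics/s20.png')"
```

```text
dock pos [-0.2057 -0.0586]
t 36.52 pos [ 0.3912 -0.0303  0.0603] psi -0.05 open 0.0007 | linear [0.044, 0.002, -0.0] yaw 0.0 q6 -1.72 F [-0.1  0.1  0.6]
```

View pics/s20.png

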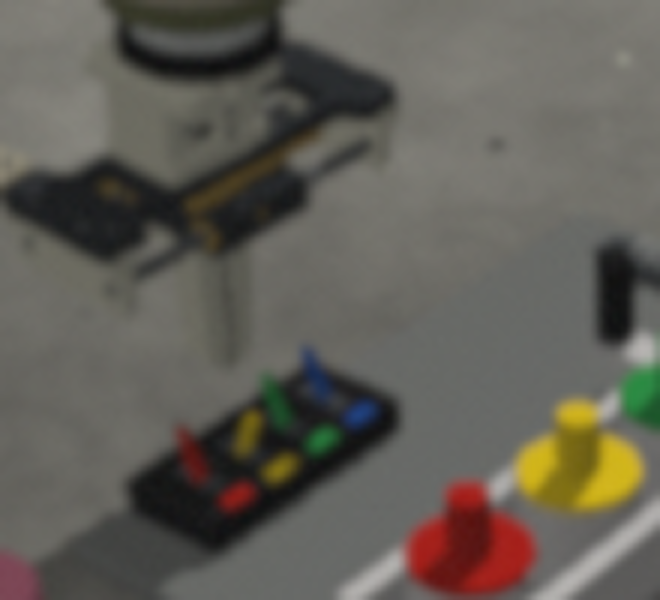

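Call:
carry_out(increments=[{"linear": [0.003,0.006,0],"yaw": 0},{"linear": [0.015,0.006,0],"yaw": 0},{"linear": [0.03,0.004,0],"yaw": 0},{"linear": [0.043,0.003,0],"yaw": 0},{"linear": [0.043,0.003,0],"yaw": 0}])

```text
t: 37.2
tool_pos: [0.4278, -0.0326, 0.054]
orientation: [-1.569, 0.103, 0.025]
force: [-32.3, -1.1, 26.4]
opening: 0.0003
```

Call:
carry_out(increments=[{"linear": [-0.01,-0.02,0],"yaw": 0},{"linear": [-0.03,-0.05,0],"yaw": 0},{"linear": [-0.045,-0.05,-0.03],"yaw": 0},{"linear": [-0.045,-0.05,-0.055],"yaw": 0},{"linear": [-0.045,-0.05,-0.055],"yaw": 0}])

```text
t: 37.83
tool_pos: [0.3849, -0.0865, 0.1084]
orientation: [-1.57, 0.103, 0.022]
force: [-0.1, -0.2, -0.0]
opening: 0.0005
```

```bash
python3 -c "
from h import *
god(-.204,-.115,.057)
im=robot.read_camera('scene');crop(im,180,140,290,240,6,'pics/s21.png')"
```

```text
dock pos [-0.2091 -0.1151]
t 37.83 pos [ 0.3849 -0.0865  0.1084] psi -0.052 open 0.0005 | linear [0.009, 0.051, 0.0] yaw -0.002 q6 -1.84 F [-0.1 -0.2 -0. ]
```

View pics/s21.png

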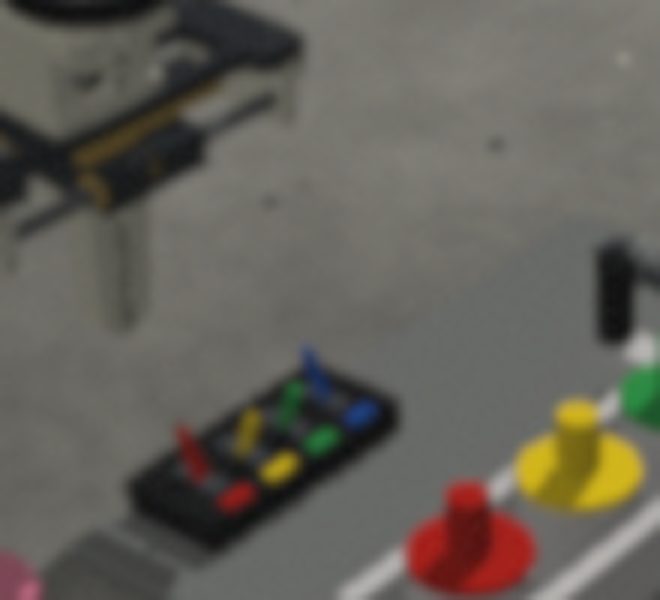

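Call:
carry_out(increments=[{"linear": [0.005,0.025,0],"yaw": 0},{"linear": [0.007,0.05,0],"yaw": 0},{"linear": [0.007,0.052,0],"yaw": 0},{"linear": [0.007,0.052,0],"yaw": 0}])

```text
t: 38.38
tool_pos: [0.3879, -0.0855, 0.0563]
orientation: [-1.569, 0.103, 0.023]
force: [-0.2, -0.3, 0.8]
opening: 0.0004
```

```bash
python3 -c "
from h import *
god(-.171,-.115,.057)"
```

```text
dock pos [-0.2061 -0.114 ]
t 38.38 pos [ 0.3879 -0.0855  0.0563] psi -0.051 open 0.0004 | linear [0.035, -0.004, -0.001] yaw -0.001 q6 -1.84 F [-0.2 -0.3  0.8]
```

Call:
carry_out(increments=[{"linear": [0.015,-0.001,-0.001],"yaw": 0},{"linear": [0.025,-0.002,-0.001],"yaw": 0},{"linear": [0.034,-0.003,-0.001],"yaw": 0},{"linear": [0.034,-0.003,-0.001],"yaw": 0}])

```text
t: 38.88
tool_pos: [0.4226, -0.0883, 0.0568]
orientation: [-1.569, 0.103, 0.023]
force: [0.0, -0.4, -0.5]
opening: 0.0004
```

Call:
carry_out(increments=[{"linear": [-0.01,-0.02,0],"yaw": 0},{"linear": [-0.03,-0.06,0],"yaw": 0},{"linear": [-0.04,-0.12,0],"yaw": 0},{"linear": [-0.04,-0.15,0.03],"yaw": 0},{"linear": [-0.04,-0.15,0.08],"yaw": 0}])

```text
t: 39.5
tool_pos: [0.4005, -0.007, 0.2129]
orientation: [-1.57, 0.1, 0.016]
force: [0.9, 1.2, 0.1]
opening: 0.0003
```

```bash
python3 -c "
from h import *
god(-.23,.1,.22)
im=robot.read_camera('scene');crop(im,180,140,290,240,6,'pics/s22.png')"
```

```text
dock pos [-0.1975 -0.0349]
t 39.5 pos [ 0.4005 -0.007   0.2129] psi -0.054 open 0.0003 | linear [-0.033, -0.005, 0.135] yaw -0.004 q6 -1.65 F [0.9 1.2 0.1]
```

View pics/s22.png

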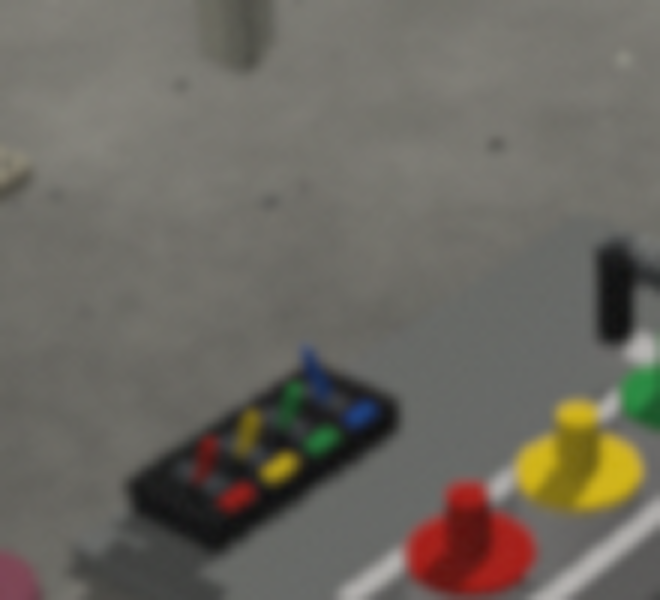

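Call:
carry_out(increments=[{"linear": [-0.01,-0.02,0.06],"yaw": 0},{"linear": [-0.02,-0.02,0.12],"yaw": 0},{"linear": [-0.03,-0.02,0.18],"yaw": 0},{"linear": [-0.03,-0.02,0.24],"yaw": 0},{"linear": [-0.03,-0.02,0.3],"yaw": 0}])

```text
t: 40.17
tool_pos: [0.3855, 0.3016, 0.2339]
orientation: [-1.566, 0.099, 0.021]
force: [1.4, 0.2, 0.6]
opening: 0.0006
```

```bash
python3 -c "
from h import *
pots(23)
it=cv2.imread('pics/t23.png');sc=cv2.imread('pics/s23.png')
crop(it,195,165,345,245,5.3,'pics/tc24.png')
b=blob(sc,(6,150,120),(16,255,255),(280,140,350,220))[0];bt=blob(it,(6,150,120),(16,255,255),(190,180,230,250))[0];print(b,bt)
if b and bt:
  X,e=tri([(P['top'],bt[0][1]),(P['scene'],b[0][1])]);print(X,e,w2d(*X[:2]))
"
```

```text
red ((309.0, 202.0), 9.486932754516602) [-0.0018 -0.11  ]
yel ((284.2894592285156, 201.5), 10.86856460571289) [-0.0051 -0.0359]
grn ((260.3108215332031, 199.10134887695312), 9.75167179107666) [-0.0026  0.0363]
[(26, [305.3, 167.0], [303, 165, 6, 5])] [(32, [207.6, 213.7], [205, 211, 6, 6])]
[0.54733744 0.20555616 0.10097666] [np.float64(0.00025428298729219113), np.float64(0.0002542829872921221)] [-0.06147127  0.18471472]
```

View pics/tc24.png

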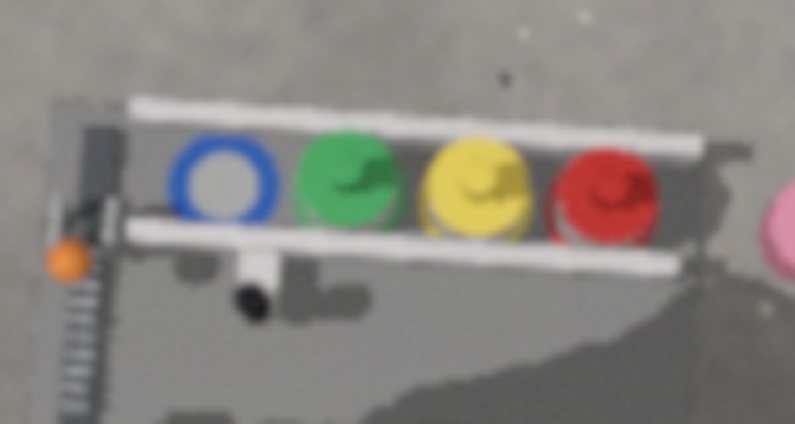

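View pics/sc23.png

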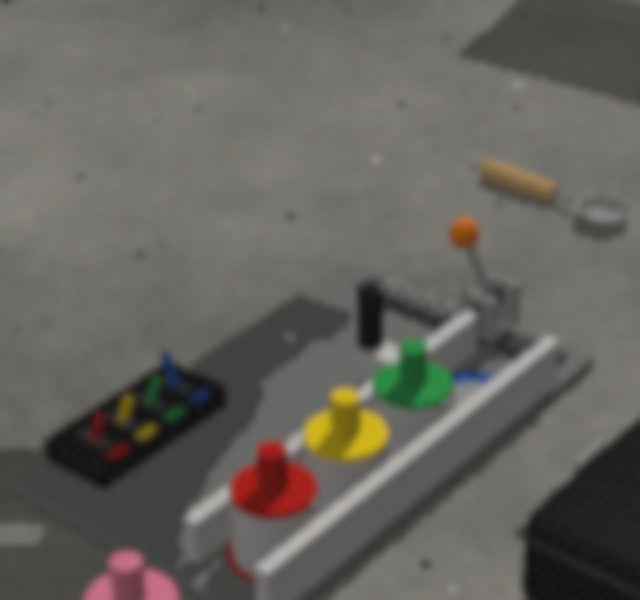

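```bash
python3 -c "
from h import *
C=lambda x,y:(195+x/5.3-.4,165+y/5.3-.4)
for n,c in(('g',(348,181)),('y',(478,187)),('r',(607,195))): print(n,w2d(*onz(P['top'],C(*c),.067)[:2]).round(4))
for c in((150,218),(400,234),(660,252)): print('bar back top edge',w2d(*onz(P['top'],C(*c),.05)[:2]).round(4))
for c in((150,242),(400,256),(660,275)): print('bar front top edge',w2d(*onz(P['top'],C(*c),.05)[:2]).round(4))
for c in((150,118),(400,134),(660,153)): print('wall inner top edge',w2d(*onz(P['top'],C(*c),.052)[:2]).round(4))
"
```

```text
g [-0.0015  0.0365]
y [-0.0001 -0.0371]
r [ 1.000e-04 -1.103e-01]
bar back top edge [-0.0275  0.1483]
bar back top edge [-0.0274  0.0054]
bar back top edge [-0.028  -0.1435]
bar front top edge [-0.0413  0.1472]
bar front top edge [-0.04    0.0046]
bar front top edge [-0.0413 -0.1442]
wall inner top edge [0.03   0.1529]
wall inner top edge [0.0302 0.0093]
wall inner top edge [ 0.029  -0.1404]
```

```bash
python3 -c "
from plant import robot
print(robot.read_state()['t']); print(robot.close_job())"
```

```text
40.275
the job is handed in; nothing more can be done
None
```

The dock is loaded and the job is handed in, at about 40 s on the robot's clock; no verdict was reported. I flipped the pawl to released, drew the bar back to its stop and stood the red, yellow and green pots on their pads. There was no blue pot on the bench, and I left both pink look-alikes alone. I then re-engaged the pawl, pushed the bar up to hard contact at about 18 N, and turned the red and green toggles on. The yellow toggle was already on and the blue one was left off.

**Last checks, from the top and scene cameras:**
- **Pots:** all upright, with dock x between −1.5 and 0.1 mm. Their y positions are −110, −37 and 36.5 mm for red, yellow and green.
- **Bar:** the face is at dock x of about −27.5 mm, which puts the joint at about 0.067 m and touching the pots.
- **Pawl:** about 0.1 rad by the ball's position, so engaged.
- **Toggles:** red, yellow and green lean to the back wall, and blue leans to the robot.

**What disagreed or went wrong:**
- The colour-mask circle put the yellow pot at x −5 mm because the pad rim leaked into it. The lid circle read by eye gave −0.1 mm.
- My first grip on the bar handle closed too late and missed; I repeated it.
- The green toggle was pushed against its end stop with the fingers at about 32 N.
- I did not measure the other bench items for movement. The arm stayed clear of them, and nothing looked shifted in the pictures.

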